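# Put the D-bore collars away on the keyed posts of the drawer

### The job

Pull the low grey drawer unit's drawer open by its handle and put every D-bore steel collar from the bench away in it, one to a post on any of the three D posts: turn each collar until the flat in its bore meets the flat of the post, then let it down over the post until it sits fully home on the shoulder. When all are home, push the drawer fully shut; leave the hex stand-off and the thumb screw standing where they are.

Things in the scene. Friction and masses are not known exactly. Their poses are not given: they have to be found in the camera images.
- drawer (a joint): Travel of the drawer in the low grey steel drawer unit: 0 shut (front against the housing), 0.100 m fully out, at a stop. It slides toward the robot along the unit's -x with 2 N friction and slight damping and stays where left. Housing: fixed, 136 mm deep, 150 wide, 74 high; place and heading (square within 0.06 rad) vary.
- drawer_handle (a point): Middle of the drawer's bar handle, which rides with it: a steel bar 11 mm thick along this point's y, 56 mm above the bench, its centre 35 mm out from the drawer's front face (top edge 72 mm up), 67 mm long, legs to the face 20 mm either side; can be pinched from above, one finger behind it. The point's x points into the housing: the drawer opens along -x, shuts along +x.
- post1_seat (a point): First of three alike steel D posts riding in the drawer. Point: on the axis, on top of its shoulder (29 mm across, top 20 mm above the bench) where a collar sits. The post rises 29 mm above it, 18 mm across, top 4 mm tapered, with one flat 5.4 mm from the axis; the point's +x points square out of the flat (dark mark on top, on that side), z up. Each is clamped at an angle that varies.
- post2_seat (a point): Second D post, like the first. The posts stand in a row across the drawer, 46 mm apart, numbered from +y to -y, 50 mm behind the inner face of the drawer's front; with the drawer fully out they stand 50 mm in front of the housing, with it shut they are under its top, where only a collar fully home passes.
- post3_seat (a point): Third D post (nearest -y), like the first; point on its axis on top of the shoulder, +x square out of its flat.
- collar1_mid (a point): Centre (half-way up) of D-bore collar 1: steel ring 36 mm across, 26 high, 0.12 kg, lying with its bore upright. Bore 20.4 mm across with one flat 6.6 mm from the axis: it goes over a post with 1.2 mm to spare all round, flats facing the same way within 0.13 rad. Site +x points from the axis to the middle of the flat (dark groove on top, set-screw hole in the side). May be absent.
- collar2_mid (a point): Centre (half-way up) of D-bore collar 2, alike in all to collar 1; +x points from the axis to the middle of the bore's flat, z up. Absent (None) in some starts. Between collars and drawer unit stands a fixed post, 228 mm high, near x 0.61, y 0.06, with a thin level bar 157 to 174 mm up from x 0.44, y 0.035 to x 0.78, y 0.09: keep hand and load clear.
- collar3_mid (a point): Centre (half-way up) of D-bore collar 3, alike in all to collar 1; +x points from the axis to the middle of the bore's flat, z up. Absent (None) in some starts.
- standoff_mid (a point): Bystander: centre of a loose brass hex stand-off, 23x27 mm, 40 mm high, standing near the collars, with a small round bore.
- thumb_screw_mid (a point): Bystander: centre of a loose thumb screw standing on its 30 mm head, 29 mm high, near the collars.

How it is judged (in metres and radians):
On the way, in this order (a step that is already met when the one before it is completed fails the run):
1. the drawer is pulled out at least 85 mm (value of joint drawer above 0.085 m), for 0.2 s.
2. every collar sits home on a post of its own (((horizontal distance between collar1_mid and post1_seat below 0.0035 m and z of collar1_mid in the frame of post1_seat between 0.01 and 0.016 m and angle between collar1_mid's own z axis and vertical below 0.1 rad and angle between the x axis of collar1_mid and the x axis of post1_seat, either way round below 0.3 rad) or (horizontal distance between collar1_mid and post2_seat below 0.0035 m and z of collar1_mid in the frame of post2_seat between 0.01 and 0.016 m and angle between collar1_mid's own z axis and vertical below 0.1 rad and angle between the x axis of collar1_mid and the x axis of post2_seat, either way round below 0.3 rad) or (horizontal distance between collar1_mid and post3_seat below 0.0035 m and z of collar1_mid in the frame of post3_seat between 0.01 and 0.016 m and angle between collar1_mid's own z axis and vertical below 0.1 rad and angle between the x axis of collar1_mid and the x axis of post3_seat, either way round below 0.3 rad)) and ((horizontal distance between collar2_mid and post1_seat below 0.0035 m and z of collar2_mid in the frame of post1_seat between 0.01 and 0.016 m and angle between collar2_mid's own z axis and vertical below 0.1 rad and angle between the x axis of collar2_mid and the x axis of post1_seat, either way round below 0.3 rad) or (horizontal distance between collar2_mid and post2_seat below 0.0035 m and z of collar2_mid in the frame of post2_seat between 0.01 and 0.016 m and angle between collar2_mid's own z axis and vertical below 0.1 rad and angle between the x axis of collar2_mid and the x axis of post2_seat, either way round below 0.3 rad) or (horizontal distance between collar2_mid and post3_seat below 0.0035 m and z of collar2_mid in the frame of post3_seat between 0.01 and 0.016 m and angle between collar2_mid's own z axis and vertical below 0.1 rad and angle between the x axis of collar2_mid and the x axis of post3_seat, either way round below 0.3 rad)) and ((horizontal distance between collar3_mid and post1_seat below 0.0035 m and z of collar3_mid in the frame of post1_seat between 0.01 and 0.016 m and angle between collar3_mid's own z axis and vertical below 0.1 rad and angle between the x axis of collar3_mid and the x axis of post1_seat, either way round below 0.3 rad) or (horizontal distance between collar3_mid and post2_seat below 0.0035 m and z of collar3_mid in the frame of post2_seat between 0.01 and 0.016 m and angle between collar3_mid's own z axis and vertical below 0.1 rad and angle between the x axis of collar3_mid and the x axis of post2_seat, either way round below 0.3 rad) or (horizontal distance between collar3_mid and post3_seat below 0.0035 m and z of collar3_mid in the frame of post3_seat between 0.01 and 0.016 m and angle between collar3_mid's own z axis and vertical below 0.1 rad and angle between the x axis of collar3_mid and the x axis of post3_seat, either way round below 0.3 rad))), for 0.2 s.
At the end, for the whole second after the job is handed in: Every collar present sits on a post of its own: its axis within 3.5 mm of the post's, upright (within 0.1 rad), resting on the shoulder (within 3 mm), its flat along the post's flat (within 0.3 rad); and the drawer is shut to within 6 mm (all of step 2 and value of joint drawer below 0.006 m); the robot touches nothing.
It fails at once if the hex stand-off is pushed more than 4 cm from its place (distance of standoff_mid from where it was at the start of the episode above 0.04 m).
It fails at once if the thumb screw is pushed more than 4 cm from its place (distance of thumb_screw_mid from where it was at the start of the episode above 0.04 m).
Of collar1, collar2, collar3 only 2 to 3 are there at a start; the rules pass over those that are not, and their reading is None.
At some moment in a run one of collar1, collar2, collar3 may be knocked a few centimetres aside while the robot is not near it.
Once in a run the grip may slacken for a moment while it holds something.
It also fails if it takes over 210 s, if anything falls off the work surface, if the arm or the gripper's body presses on something with over 40 N, if the wrist force passes 120 N, or if a joint passes its speed limit or range.

### The arm

A 6-joint arm with a two-finger parallel gripper is mounted at the origin on a cart in front of the work surface, level with it; the furniture and walls round the work are solid. World frame = base frame: x ahead of the robot, y to its left, z up, the work surface at z = 0. Lengths are in m, angles in degrees, forces in N, time in s.
With the tool pointing down it reaches from about 0.3 to 0.75 m from the base axis. Payload 8.5 kg.
Tool frame: the origin (TCP) lies between the finger pads; the fingertips stand 19 mm ahead of it and the grasp point (between the pads) is the TCP; z points along the fingers, y is the direction in which the jaws open and shut (so a half turn about z gives the same grasp; the last joint's range is limited). The gripper opens to 85 mm and grips with 20 to 120 N. Pads are 22 mm wide; open, the fingers measure 114 mm over their backs; the gripper's body (76 mm by 85 mm) begins 54 mm behind the grasp point. The pads swing forward as they close: fully open they stand 13 mm farther back than shut.
Start: joints at [50.919, 21.807, 74.336, -0, 83.858, -12.336], TCP at [0.248, 0.491, 0.25] pointing down, gripper open.
Joint ranges: [-178.18, 178.18], [-50.72, 133.34], [12.68, 142.11], [-81.47, 261.47], [9.98, 163.14], [-165.26, 165.26]. Speed limits (degrees/s): [136.94, 136.94, 180, 180, 180, 180].

### API

Orientations are given as a 3x3 rotation matrix whose columns are the frame's x, y, z axes.
In Python, from rig import env gives the robot as it stands.
- The arm moves only by the shell command python3 -m pendant 'ROWS' [OPENING] [FORCE]. ROWS is JSON, a list of rows, each a list of 2 entries, a list of its own where there are three numbers: the shift along the tool's x, y, z scaled (see below), then the turn, a rotation vector about the tool's x, y, z scaled (see below). A call has 1 to 20 rows; each row shifts and turns the commanded pose from where the row before left it, along the tool's axes as they then stand; what a row does not reach is not made up. The controller multiplies each number of a shift by 0.1 m and each number of a turn by pi/2 rad. A row lasts 1/8 s, in which the tool goes at most 62.5 mm and 10.7 degrees, less where a joint would pass 70% of its speed; a pose out of reach is approached as far as the arm can. A call with a number of a shift or a turn outside -1 to 1 is refused whole. A call with a gripper value outside its range is refused whole. OPENING is the gripper command: -1 is shut, 1 is fully open, values between are in proportion, set as the call begins (- or left out, the last holds). The fingers move at their own pace and stop on an object; FORCE is the grip in N (left out, the last holds). Time passes only in rows, so rows that do not move let the fingers close. It gives the time, the measured TCP pose, the force and the opening at its end, in the units of the state.
- env.observe(): the state, without advancing time (a new reading comes with each control period).
- env.get_image(name): name is "side" or "top" or "wrist"; returns a dict with "image" (420x560x3 uint8, red, green, blue), "K" (3x3 intrinsics, pixels), "R" (3x3) and "t" (3): a world point X has camera coordinates R X + t. Camera axes: x right, y down, z forward; pixel columns grow to the right and rows downward; lengths in m; the calibration is good to about 2 mm. A picture is of the moment at which its call begins. There is no depth.
- env.close_job(): hands the job in, once; it reports no verdict.
The state is a dict: "time_s": time; "q": joint angles; "qvel": joint speeds; "joint_efforts": joint torques, N m; "position": TCP position; "tool_rot": TCP orientation; "ft_force": force on the tool from outside, world axes, zero at the start; "wrist_torque": the same for the moment, N m; "grip_width": finger opening in m.
Only numpy, scipy, OpenCV 4.12 (cv2) and the standard library are available. Lean on these libraries where they do the work, as an engineer would, in place of code of your own. Each camera call takes 0.05 s, during which the arm holds its last target.

## Working session

There is one attempt and no reset: what is moved stays moved. The work goes in short steps, Python scripts to look and compute and a shell command to move; the robot and the scene stay as the last step left them, time stands still between calls to the robot, and variables do not carry over. Pictures are saved under pics/ and viewed, and the job is handed in when it is done.

```bash
ls; mkdir -p pics; python3 - <<'E'
from rig import env
import cv2
s=env.observe()
for k,v in s.items(): print(k,v)
for n in ("side","top","wrist"):
    d=env.get_image(n); cv2.imwrite(f"pics/{n}0.png",d["image"][:,:,::-1]); print(n,d["K"],d["R"],d["t"])
E
```

```text
pics
time_s 0.0
q [ 5.09188669e+01  2.18428670e+01  7.43838798e+01  2.09678833e-03
  8.38599649e+01 -1.23377285e+01]
qvel [-0.04402793  0.04200624 -0.00828397  0.00841817  0.02550939 -0.06232514]
joint_efforts [-6.08803930e-04 -4.48460591e+01 -2.31276262e+01 -3.14521913e-04
  4.94460168e-03  2.45828949e-05]
position [0.24733955 0.49095347 0.24969932]
tool_rot [[-8.93028799e-01  4.49998444e-01 -9.82324820e-04]
 [ 4.49999373e-01  8.93028128e-01 -1.15184705e-03]
 [ 3.58914313e-04 -1.47067814e-03 -9.99998854e-01]]
ft_force [-0.13912158  1.23138528  0.15542183]
wrist_torque [ 0.0154793  -0.01051088 -0.02038332]
grip_width 0.08534770944287356
side [[498.73791867   0.         269.82501972]
 [  0.         498.73791867 205.09556655]
 [  0.           0.           1.        ]] [[-0.45736207  0.88923409 -0.00909257]
 [ 0.64327176  0.32376125 -0.69381561]
 [-0.61402066 -0.32317394 -0.72009529]] [ 0.21353502 -0.31317821  1.4477728 ]
top [[533.23625924   0.         277.58168617]
 [  0.         533.23625924 204.82080136]
 [  0.           0.           1.        ]] [[ 0.01423801 -0.99977097  0.01597796]
 [-0.99387664 -0.01590158 -0.10934519]
 [ 0.10957422 -0.01432326 -0.99387541]] [0.01552839 0.54916796 1.13899126]
wrist [[362.49488707   0.         281.14365643]
 [  0.         362.49488707 212.82441233]
 [  0.           0.           1.        ]] [[ 0.45025206  0.8928992  -0.00202606]
 [ 0.86088579 -0.43350462  0.26636329]
 [ 0.23695726 -0.12167483 -0.96387058]] [-0.54887231 -0.03448501  0.3772726 ]
```

View pics/top0.png

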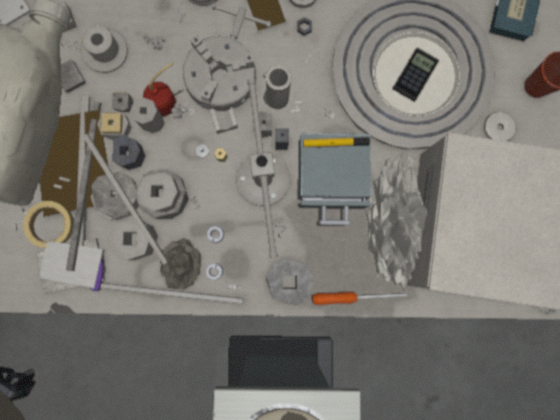

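View pics/side0.png

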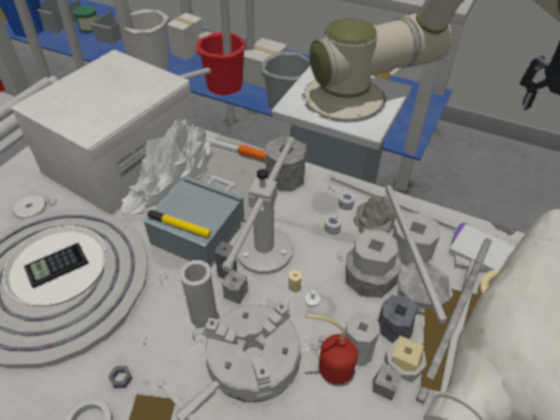

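View pics/wrist0.png

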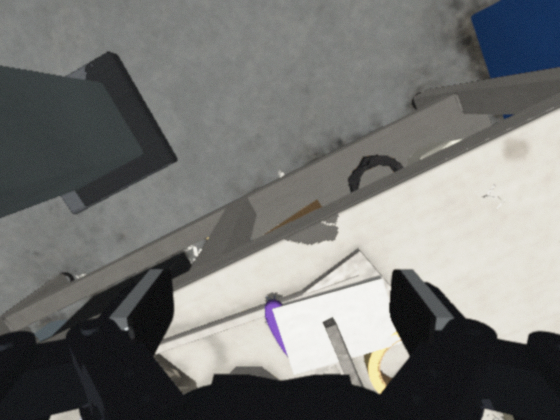

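The top view shows two collars near (214,234) and (214,271), the stand-off at (220,155), the thumb screw at (202,151), and the drawer unit at (335,172) with its handle at (333,215). The post and bar are at (262,165). I'll measure these and zoom in.

```bash
cat > h.py <<'E'
from rig import env
import cv2, numpy as np
np.set_printoptions(precision=4,suppress=True)
def shot(n,name=None,crop=None,sc=4):
    d=env.get_image(n); im=d["image"][:,:,::-1]
    if name:
        o=im
        if crop:
            x0,y0,x1,y1=crop; o=cv2.resize(im[y0:y1,x0:x1],None,fx=sc,fy=sc,interpolation=cv2.INTER_CUBIC)
        cv2.imwrite(f"pics/{name}.png",o)
    return d
def back(d,u,v,z):
    r=d["R"].T@np.linalg.inv(d["K"])@np.array([u,v,1.]); c=-d["R"].T@d["t"]
    return c+r*(z-c[2])/r[2]
def proj(d,X):
    p=d["K"]@(d["R"]@np.asarray(X,float)+d["t"]); return p[:2]/p[2]
E
python3 - <<'E'
from h import *
d=shot("top","t1",(150,130,350,280),4); s=shot("side","s1",(270,170,400,310),4)
for n,u,v,z in (("c1",214,234,.026),("c2",214,271,.026),("so",220,155,.04),("ts",202,151,.029),("h",333,215,.056),("post",262,160,.228)): 
    X=back(d,u,v,z);print(n,X,proj(s,X))
E
```

```text
c1 [0.483  0.1616 0.026 ] [332.6615 219.7911]
c2 [0.4029 0.1594 0.026 ] [345.2012 196.0852]
so [0.6556 0.1518 0.04  ] [294.7125 272.0861]
ts [0.6662 0.1928 0.029 ] [311.6182 287.379 ]
h [ 0.526  -0.0948  0.056 ] [219.7977 185.2405]
post [0.6093 0.0564 0.228 ] [260.3029 170.8787]
```

View pics/t1.png

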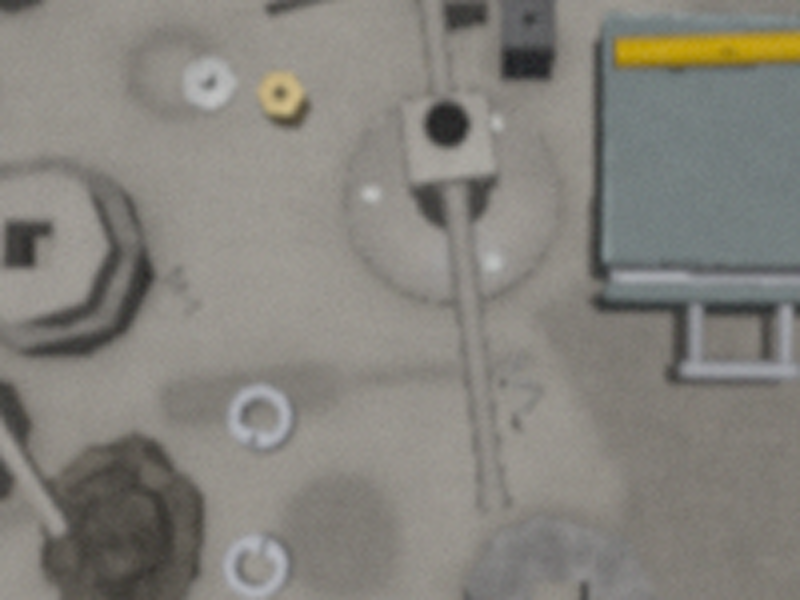

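View pics/s1.png

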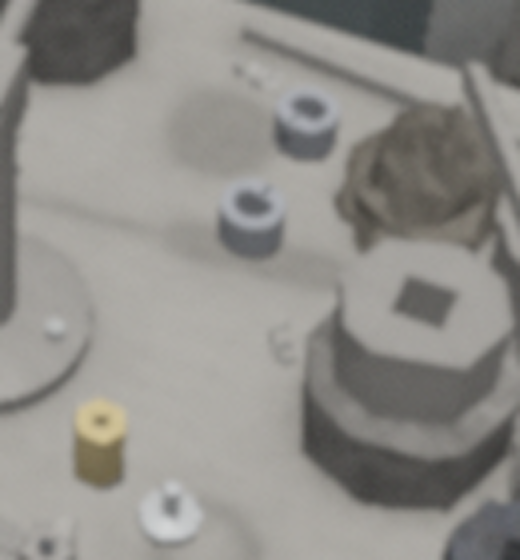

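Two collars are clear in both views. The stand-off is at about (0.656, 0.152) and the thumb screw at (0.666, 0.193). I'll raise the hand, turn the jaws along world x, and move past x≈0.36 toward the handle.

```bash
python3 -m pendant '[[[0,0,-0.3],[0,0,0.117]],[[0,0,-0.2],[0,0,0.117]],[[0,0,0],[0,0,0.117]],[[0,0,0],[0,0,0.117]],[[0,0,0],[0,0,0.117]],[[0,0,0],[0,0,0.117]],[[0,0.4,0],[0,0,0]],[[0,0.4,0],[0,0,0]],[[-0.4,0.3,0],[0,0,0]],[[-0.5,0.2,0],[0,0,0]],[[-0.5,0,0],[0,0,0]],[[-0.5,0,0],[0,0,0]],[[-0.5,0,0],[0,0,0]],[[0,0,0],[0,0,0]]]' 1
python3 - <<'E'
from h import *
d=shot("wrist","w1"); c=-d["R"].T@d["t"]; s=env.observe(); print(s["position"],s["q"],np.array(s["tool_rot"]).T@(c-s["position"]))
E
```

```text
time_s: 2.0
position: [0.3778, 0.2492, 0.3006]
tool_rot: [[0.002, 1.0, 0.0], [1.0, -0.002, -0.0], [-0.0, 0.0, -1.0]]
ft_force: [0.8, 0.8, 0.4]
grip_width: 0.0854
[0.3779 0.2505 0.3006] [18.5105  9.9125 82.8973  0.0102 87.1596 18.5734] [ 0.0657  0.0001 -0.1219]
```

View pics/w1.png

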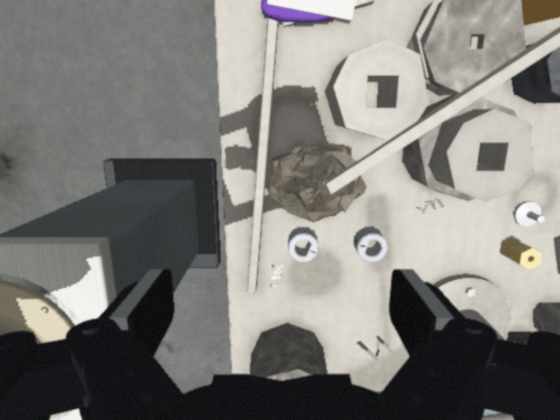

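This view shows only two collars, at (303,246) and (371,247), with the screw at (528,214) and the stand-off at (525,253). Next I go over to the drawer.

```bash
python3 -m pendant '[[[-0.5,0,0],[0,0,0]],[[-0.5,0.1,0],[0,0,0]],[[-0.5,0.1,0],[0,0,0]],[[-0.5,0.2,0],[0,0,0]],[[-0.5,0.2,0],[0,0,0]],[[-0.5,0.2,0],[0,0,0]],[[-0.3,0,0],[0,0,0]],[[0,0,0],[0,0,0]],[[0,0,0],[0,0,0]]]'
python3 - <<'E'
from h import *
d=shot("wrist","w2");s=env.observe(); print(s["position"],s["q"])
np.savez("w2.npz",**d)
E
```

```text
time_s: 3.18
position: [0.4585, -0.0775, 0.3002]
tool_rot: [[-0.002, 1.0, -0.0], [1.0, 0.002, 0.0], [0.0, -0.0, -1.0]]
ft_force: [0.2, -0.5, 0.1]
grip_width: 0.0853
[ 0.4584 -0.0773  0.3004] [-24.2237  11.1464  81.3542   0.0177  87.5003 -24.3912]
```

View pics/w2.png

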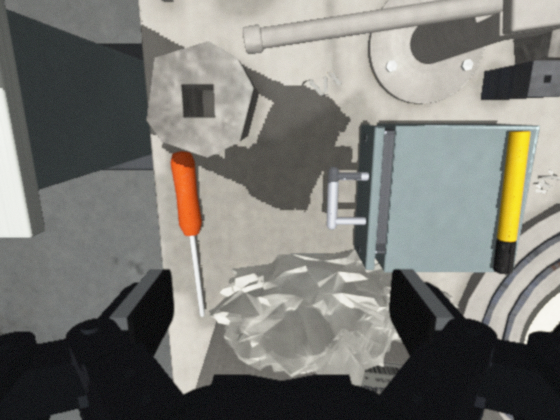

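```bash
python3 - <<'E'
from h import *
d=dict(np.load("w2.npz"))
im=d["image"][:,:,::-1]
cv2.imwrite("pics/w2c.png",cv2.resize(im[110:290,310:550],None,fx=3.3,fy=3.3,interpolation=cv2.INTER_CUBIC))
for n,u,v,z in(("bar+",333,170,.061),("bar-",333,228,.061),("mid",333.5,199,.061),("fe+",371,125,.072),("fe-",361,270,.072),("foil",300,310,.05),("foiltop",300,255,.03)): print(n,back(d,u,v,z))
t=shot("top","t2",(280,120,480,300),4)
s=shot("side","s2",(100,80,300,260),4)
E
```

```text
bar+ [ 0.5105 -0.0659  0.061 ]
bar- [ 0.5129 -0.1268  0.061 ]
mid [ 0.5122 -0.0957  0.061 ]
fe+ [ 0.5429 -0.0216  0.072 ]
fe- [ 0.5425 -0.1694  0.072 ]
foil [ 0.4806 -0.2295  0.05  ]
foiltop [ 0.4807 -0.1697  0.03  ]
```

View pics/w2c.png

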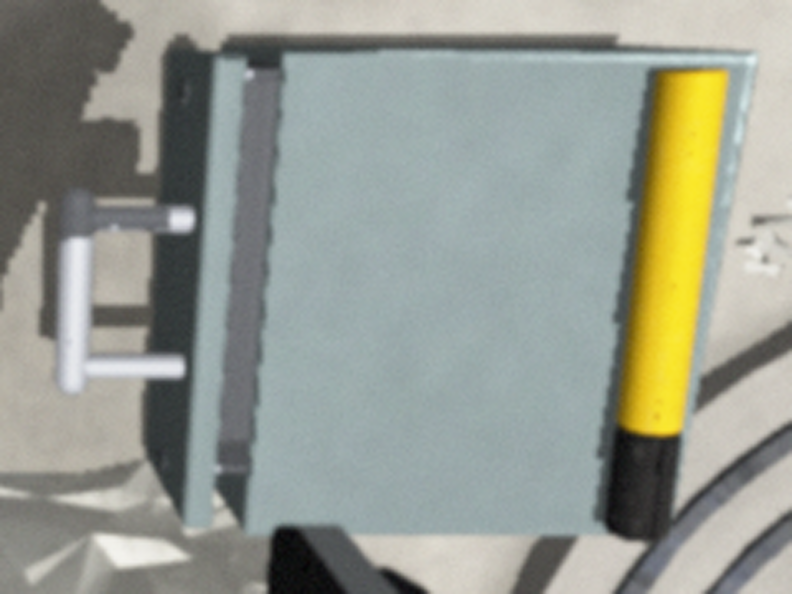

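View pics/t2.png

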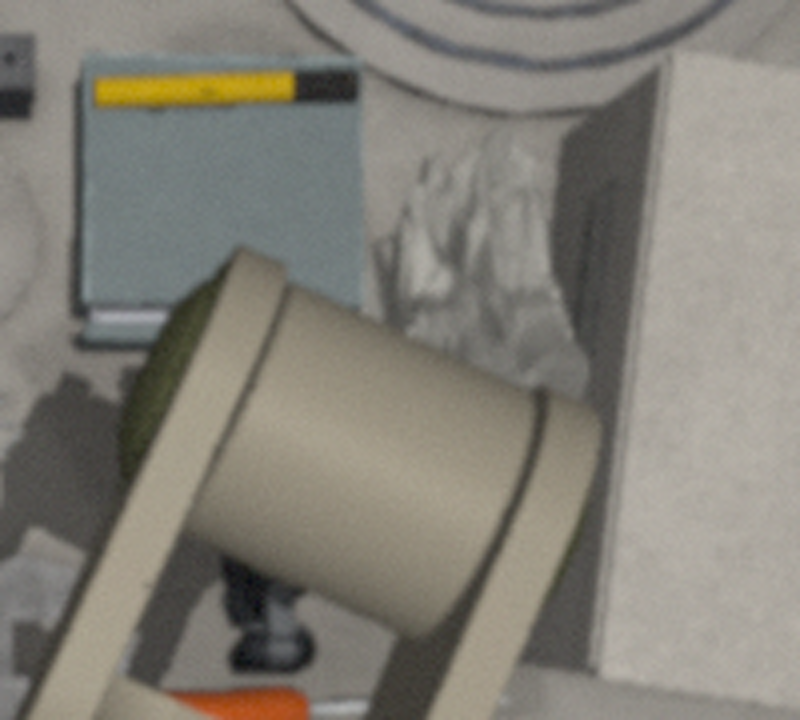

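View pics/s2.png

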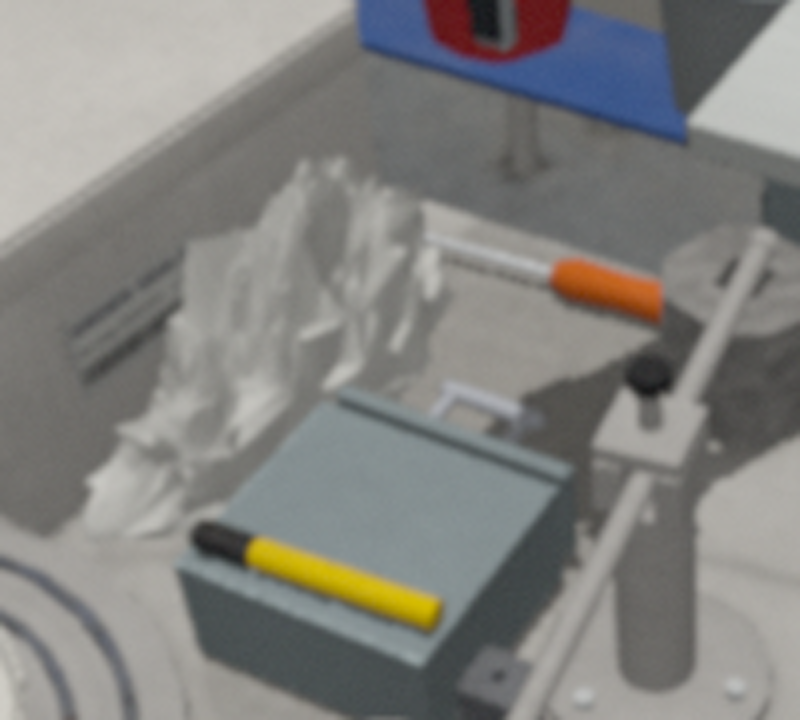

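The handle bar centre is at about (0.511, -0.096), with y spanning 61–67 mm, and the front face is at x≈0.546. That matches the 35 mm offset. Foil rock crowds the -y side, so I'll use posts 1 and 2. Next: narrow the jaws to about 30 mm, since the finger has to fit between bar and face, then descend.

```bash
python3 -m pendant '[[[-0.187,0.526,0],[0,0,-0.02]],[[0,0,0.5],[0,0,0]],[[0,0,0.5],[0,0,0]],[[0,0,0.5],[0,0,0]],[[0,0,0.2],[0,0,0]],[[0,0,0],[0,0,0]],[[0,0,0],[0,0,0]]]' -0.29 30
python3 - <<'E'
from h import *
d=shot("wrist","w3");s=env.observe(); print(s["position"])
shot("side","s3",(160,100,300,240),4)
E
```

```text
time_s: 4.2
position: [0.5115, -0.097, 0.1315]
tool_rot: [[-0.033, 0.999, 0.002], [0.999, 0.033, -0.001], [-0.001, 0.002, -1.0]]
ft_force: [-0.7, 0.3, -0.0]
grip_width: 0.0303
[ 0.5115 -0.0972  0.1316]
```

View pics/w3.png

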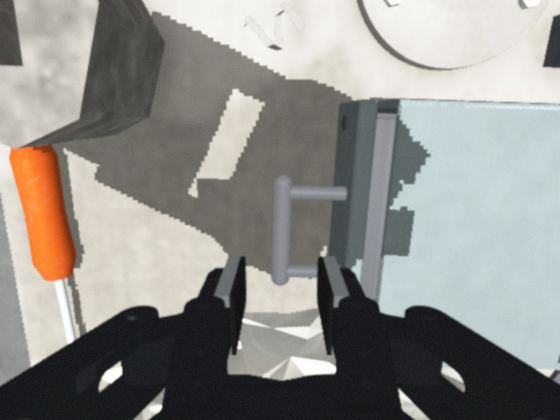

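View pics/s3.png

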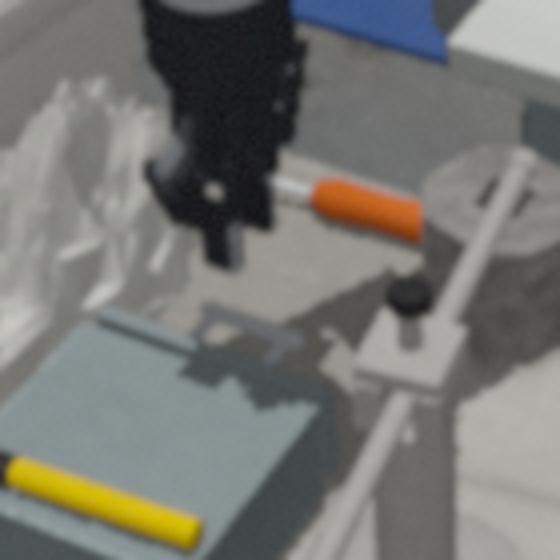

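The bar runs from (282,178) to (282,283), centred between the fingers. Let me check its mid y.

```bash
python3 - <<'E'
from h import *
d=env.get_image("wrist")
for v in (176,231,285): print(back(d,282,v,.058))
print(proj(d,[.5115,-.0972,.056]))
E
```

```text
[ 0.511  -0.0637  0.058 ]
[ 0.5121 -0.0951  0.058 ]
[ 0.5132 -0.1288  0.058 ]
[280.8483 233.2568]
```

```bash
python3 -m pendant '[[[0,0,0.4],[0,0,0]],[[0,0,0.36],[0,0,0]],[[0,0,0],[0,0,0]],[[0,0,0],[0,0,0]]]'; python3 -m pendant '[[[0,0,0],[0,0,0]],[[0,0,0],[0,0,0]],[[0,0,0],[0,0,0]],[[0,0,0],[0,0,0]]]' -1 40
```

```text
time_s: 4.85
position: [0.5117, -0.0975, 0.0558]
tool_rot: [[-0.033, 0.999, 0.002], [0.999, 0.033, -0.001], [-0.001, 0.002, -1.0]]
ft_force: [-0.0, 0.1, 0.9]
grip_width: 0.0302
time_s: 5.35
position: [0.5116, -0.0975, 0.0559]
tool_rot: [[-0.032, 0.999, 0.003], [0.999, 0.032, -0.001], [-0.001, 0.003, -1.0]]
ft_force: [-0.9, 0.2, 7.6]
grip_width: 0.0096
```

Gripped. Now I pull 98 mm along tool -y.

```bash
python3 -m pendant '[[[0,-0.08,0],[0,0,0]],[[0,-0.15,0],[0,0,0]],[[0,-0.15,0],[0,0,0]],[[0,-0.15,0],[0,0,0]],[[0,-0.15,0],[0,0,0]],[[0,-0.15,0],[0,0,0]],[[0,-0.10,0],[0,0,0]],[[0,-0.05,0],[0,0,0]],[[0,0,0],[0,0,0]],[[0,0,0],[0,0,0]],[[0,0,0],[0,0,0]]]'
```

```text
time_s: 6.72
position: [0.4203, -0.0996, 0.0563]
tool_rot: [[-0.029, 0.999, 0.019], [1.0, 0.029, -0.001], [-0.001, 0.019, -1.0]]
ft_force: [39.4, 30.0, -7.4]
grip_width: 0.0098
```

```bash
python3 - <<'E'
from h import *
d=shot("wrist","w4");s=env.observe(); print(s["position"],s["ft_force"])
shot("side","s4",(160,60,300,240),4)
E
```

```text
[ 0.4203 -0.0997  0.0563] [39.4558 29.3977 -7.1237]
```

View pics/w4.png

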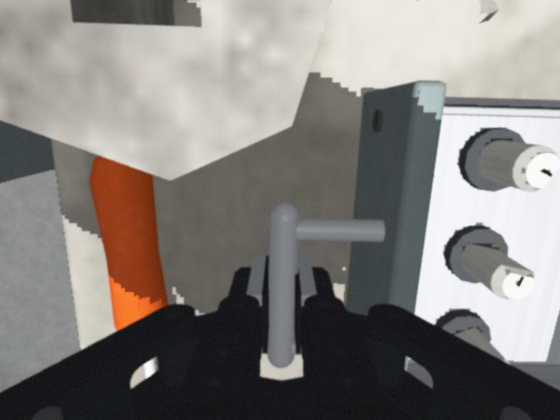

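View pics/s4.png

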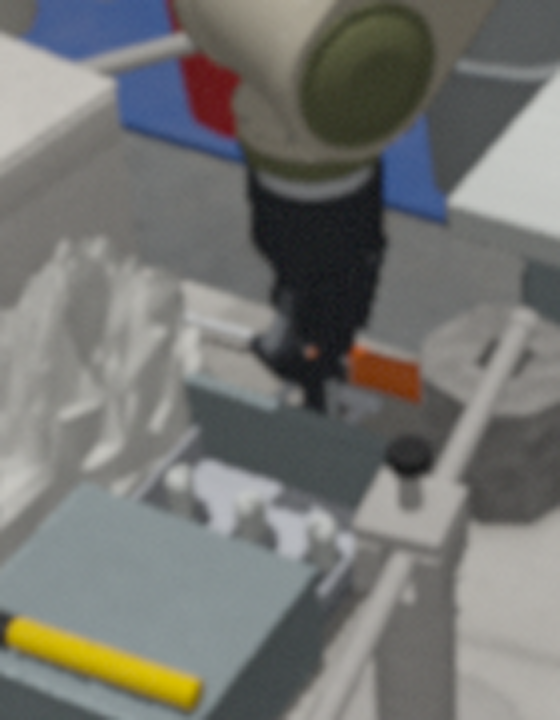

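The drawer has moved 91 mm and forces have built up, so it may be at the stop. I'll ease off and check.

```bash
python3 -m pendant '[[[0.02,0.07,0],[0,0,0]],[[0,0,0],[0,0,0]],[[0,0,0],[0,0,0]]]'; python3 - <<'E'
from h import *
d=env.get_image("wrist")
for u,v in ((283,207),(283,363)): print(back(d,u,v,.061))
for u,v in ((549,167),(519,286)): print("posttop",back(d,u,v,.049))
E
```

```text
time_s: 7.2
position: [0.422, -0.0993, 0.0562]
tool_rot: [[-0.032, 0.999, 0.006], [0.999, 0.032, -0.003], [-0.003, 0.006, -1.0]]
ft_force: [1.9, -1.1, 11.6]
grip_width: 0.0098
[ 0.4214 -0.0627  0.061 ]
[ 0.4235 -0.1238  0.061 ]
posttop [ 0.5164 -0.0481  0.049 ]
posttop [ 0.5155 -0.0951  0.049 ]
```

The drawer is out about 90 mm by both the hand's travel and the bar's image (0.512→0.4225), which is past the 85 mm needed. The posts are about 40 mm clear of the housing. I'll release the handle, lift, and look at the posts.

```bash
python3 -m pendant '[[[0,0,0],[0,0,0]],[[0,0,0],[0,0,0]],[[0,0,0],[0,0,0]],[[0,0,-0.3],[0,0,0]],[[0,0,-0.5],[0,0,0]],[[0.2,0.4,-0.5],[0,0,0]],[[0.2,0.3,-0.5],[0,0,0]],[[0,0,0],[0,0,0]],[[0,0,0],[0,0,0]]]' -0.29; python3 - <<'E'
from h import *
d=shot("wrist","w5");s=env.observe(); print(s["position"],s["ft_force"])
np.savez("w5.npz",**d)
E
```

```text
time_s: 8.38
position: [0.4852, -0.0572, 0.2301]
tool_rot: [[-0.033, 0.999, -0.002], [0.999, 0.033, 0.001], [0.001, -0.002, -1.0]]
ft_force: [0.1, 0.2, 0.1]
grip_width: 0.0301
[ 0.4849 -0.0574  0.2298] [ 0.3337 -0.4653  0.0051]
```

View pics/w5.png

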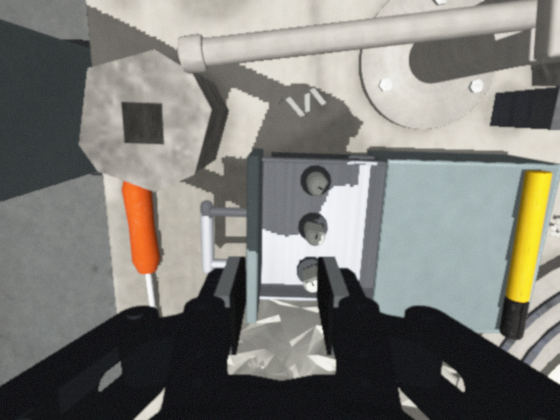

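```bash
python3 -m pendant '[[[-0.3,0.3,0.4],[0,0,0]],[[0,0,0.4],[0,0,0]],[[0,0,0],[0,0,0]],[[0,0,0],[0,0,0]]]'; python3 - <<'E'
from h import *
d=shot("wrist","w6");s=env.observe(); print(s["position"],s["ft_force"])
np.savez("w6.npz",**d)
print(proj(d,[.516,-.048,.049]),proj(d,[.516,-.095,.049]))
im=d["image"][:,:,::-1]
cv2.imwrite("pics/w6c.png",cv2.resize(im[60:285,190:410],None,fx=3.5,fy=2.6 if 0 else 2.66*1.3157,interpolation=cv2.INTER_CUBIC)[:600])
E
```

```text
time_s: 8.93
position: [0.5168, -0.0866, 0.1519]
tool_rot: [[-0.032, 0.999, 0.001], [0.999, 0.032, -0.0], [-0.0, 0.001, -1.0]]
ft_force: [0.7, 0.1, 0.5]
grip_width: 0.0303
[ 0.5171 -0.0866  0.1524] [-0.4228 -0.635   0.5198]
[281.6189 159.9645] [279.2791 232.0748]
```

View pics/w6.png

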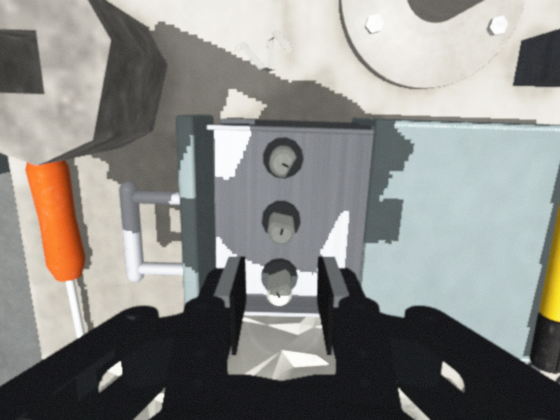

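```bash
python3 - <<'E'
from h import *
d=dict(np.load("w6.npz")); im=d["image"][:,:,::-1]
c=cv2.resize(im[125:250,230:330],None,fx=6,fy=4.8 if 0 else 6,interpolation=cv2.INTER_CUBIC)
c=cv2.convertScaleAbs(c,alpha=1.6,beta=-40)
a=c[:375]; b=c[375:]
cv2.imwrite("pics/w6c.png",np.hstack([c[60:420][:, :400],np.zeros((360,0,3),np.uint8)]))
cv2.imwrite("pics/p1.png",cv2.resize(im[140:180,262:304],None,fx=14,fy=14,interpolation=cv2.INTER_CUBIC)*1)
cv2.imwrite("pics/p2.png",cv2.resize(im[203:245,260:302],None,fx=14,fy=14,interpolation=cv2.INTER_CUBIC))
E
```

```text
(no output)
```

View pics/p1.png

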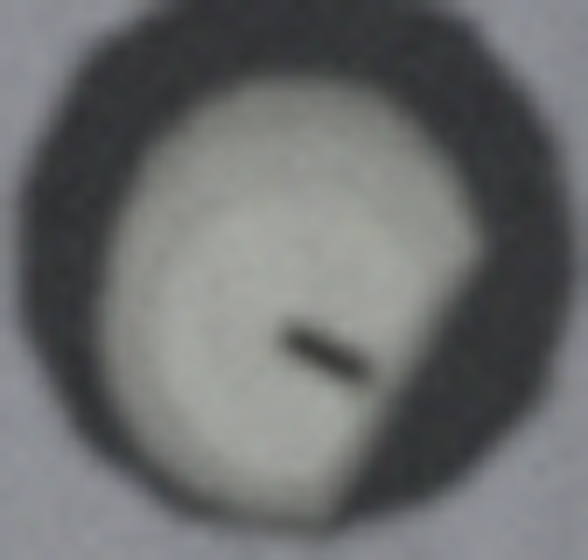

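View pics/p2.png

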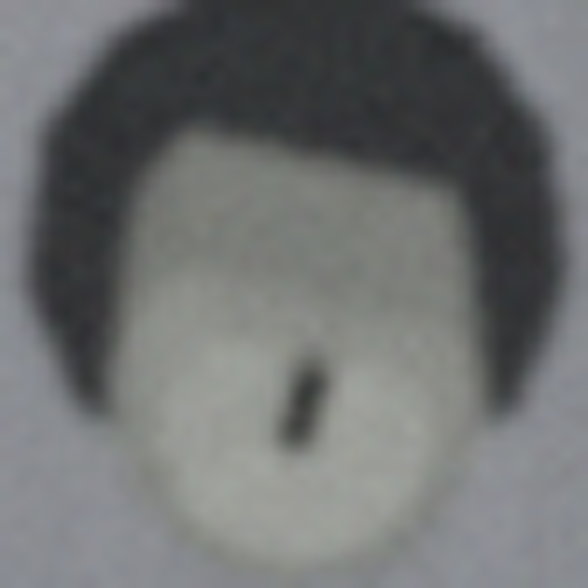

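```bash
python3 - <<'E'
from h import *
d=dict(np.load("w6.npz")); im=d["image"][:,:,::-1]; g=cv2.cvtColor(im,cv2.COLOR_BGR2GRAY)
def ang(a,b,z,n):
    A=back(d,*a,z);B=back(d,*b,z);w=B-A; print(n,np.degrees(np.arctan2(w[1],w[0])),A,B,np.linalg.norm(w))
P=lambda o,x,y:(o[0]+x/14-.5+.5/14,o[1]+y/14-.5+.5/14)
o1=(262,140);o2=(260,203)
ang(P(o1,283,332),P(o1,372,378),.049,"m1"); ang(P(o1,450,290),P(o1,340,520),.04,"f1(-90->)")
ang(P(o2,293,445),P(o2,316,355),.049,"m2"); ang(P(o2,190,130),P(o2,460,185),.02,"f2")
for n,(x,y) in (("p1",(283,160)),("p2",(281,223))):
    sub=g[y-30:y+32,x-28:x+28]; m=(sub<88).astype(np.uint8)
    cs,_=cv2.findContours(m,cv2.RETR_EXTERNAL,cv2.CHAIN_APPROX_NONE); c=max(cs,key=cv2.contourArea)
    # boundary upper half only: convex hull
    h=cv2.convexHull(c); e=cv2.minEnclosingCircle(h); print(n,e,h.reshape(-1,2).min(0),h.reshape(-1,2).max(0))
    cx,cy=e[0][0]+x-28,e[0][1]+y-30; print(back(d,cx,cy,.02), "r mm",e[1]/ (533/1) , np.linalg.norm(back(d,cx+e[1],cy,.02)-back(d,cx,cy,.02)))
E
```

```text
m1 -25.483898968762105 [ 0.5161 -0.05    0.049 ] [ 0.5202 -0.0519  0.049 ] 0.004448375267202696
f1(-90->) -113.33908377067176 [ 0.5238 -0.0491  0.04  ] [ 0.5191 -0.0599  0.04  ] 0.011794574212958181
m2 78.20020806700985 [ 0.5168 -0.0965  0.049 ] [ 0.5178 -0.0921  0.049 ] 0.004543756085095237
f2 -10.109201212182743 [ 0.5112 -0.0894  0.02  ] [ 0.5253 -0.0919  0.02  ] 0.0143365331582839
p1 ((27.580177307128906, 27.346324920654297), 20.135108947753906) [8 8] [47 47]
[ 0.5168 -0.0498  0.02  ] r mm 0.03777693986445386 0.014033750066162249
p2 ((27.591136932373047, 26.604869842529297), 19.164705276489258) [9 8] [46 38]
[ 0.5168 -0.0951  0.02  ] r mm 0.03595629507784101 0.013996967041368671
```

Post 1 axis is about (0.5166, -0.0499) with its flat at about -24.5°. Post 2 is about (0.518, -0.096) with its flat at about 79°. Spacing comes out at 46 mm, as it should. Now to the collars.

```bash
python3 -m pendant '[[[0,0,-0.5],[0,0,0]],[[0,0,-0.5],[0,0,0]],[[0,-0.2,-0.3],[0,0,0.02]],[[0.5,-0.3,0],[0,0,0]],[[0.5,-0.2,0],[0,0,0]],[[0.5,0,0],[0,0,0]],[[0.5,0,0],[0,0,0]],[[0.35,0,0],[0,0,0]],[[0,0,0.5],[0,0,0]],[[0,0,0.5],[0,0,0]],[[0,0,0],[0,0,0]],[[0,0,0],[0,0,0]]]' 1; python3 - <<'E'
from h import *
d=shot("wrist","w7");s=env.observe(); print(s["position"],s["ft_force"])
np.savez("w7.npz",**d)
E
```

```text
time_s: 10.48
position: [0.4475, 0.1479, 0.1834]
tool_rot: [[-0.001, 1.0, 0.004], [1.0, 0.001, 0.0], [0.0, 0.004, -1.0]]
ft_force: [1.2, -0.9, 0.8]
grip_width: 0.0855
[0.4476 0.1479 0.1835] [0.29   0.3637 0.3831]
```

View pics/w7.png

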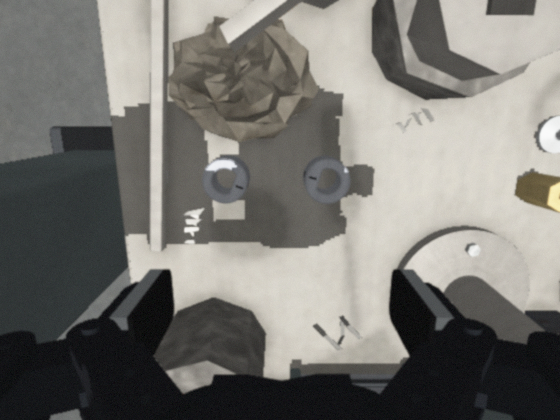

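```bash
python3 - <<'E'
from h import *
d=dict(np.load("w7.npz")); im=d["image"][:,:,::-1]
a=cv2.resize(im[150:210,196:256],None,fx=9,fy=9,interpolation=cv2.INTER_CUBIC)
b=cv2.resize(im[150:210,296:356],None,fx=9,fy=9,interpolation=cv2.INTER_CUBIC)
cv2.imwrite("pics/ca.png",cv2.convertScaleAbs(a,alpha=1.3)); cv2.imwrite("pics/cb.png",cv2.convertScaleAbs(b,alpha=1.5))
E
```

```text
(no output)
```

View pics/ca.png

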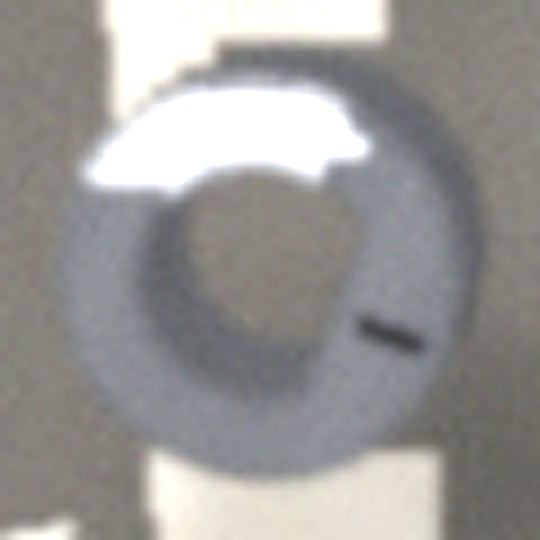

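View pics/cb.png

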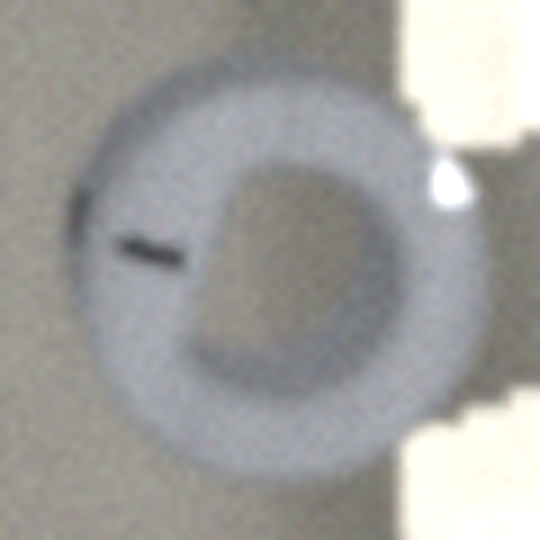

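```bash
python3 - <<'E'
from h import *
d=dict(np.load("w7.npz"))
for n,x,y,o in (("A",265,279,196),("B",287,284,296)):
    print(n,back(d,o+x/9-.5,150+y/9-.5,.026), back(d,o+(x+200)/9,150+y/9,.026)-back(d,o+x/9,150+y/9,.026))
def dr(n,a,b,o):
    A=back(d,o+a[0]/9,150+a[1]/9,.026);B=back(d,o+b[0]/9,150+b[1]/9,.026);w=B-A;print(n,np.degrees(np.arctan2(w[1],w[0])))
dr("A",(362,322),(422,348),196);dr("Ac",(265,279),(392,335),196);dr("B",(185,262),(120,243),296);dr("Bc",(287,284),(152,252),296)
for z in (.0,.02,.05,.08): print("rock edge",z,back(d,243,138,z),back(d,310,90,z))
E
```

```text
A [0.4044 0.1637 0.026 ] [0.0173 0.     0.    ]
B [0.4844 0.1633 0.026 ] [0.0174 0.     0.    ]
A -24.07720201184635
Ac -24.456144107581586
B 163.67350558285003
Bc 166.62392180929683
rock edge 0.0 [0.4168 0.1946 0.    ] [0.4713 0.2323 0.    ]
rock edge 0.02 [0.4188 0.1959 0.02  ] [0.4697 0.2311 0.02  ]
rock edge 0.05 [0.4217 0.1979 0.05  ] [0.4674 0.2294 0.05  ]
rock edge 0.08 [0.4247 0.1999 0.08  ] [0.465  0.2277 0.08  ]
```

A is at (0.404, 0.164) with its groove at -24°. B is at (0.484, 0.163) with its groove at 165.5°. The plan is A→post 1 with almost no turn, and B→post 2 with a turn of about -86.5°. Going down over A.

```bash
python3 -m pendant '[[[0.158,-0.43,0],[0,0,0]],[[0,0,0.5],[0,0,0]],[[0,0,0.5],[0,0,0]],[[0,0,0],[0,0,0]],[[0,0,0],[0,0,0]]]' 0.5; python3 - <<'E'
from h import *
d=shot("wrist","w8");s=env.observe(); print(s["position"],s["ft_force"])
np.savez("w8.npz",**d)
print(proj(d,[.4044,.1637,.026]),proj(d,s["position"]))
sd=shot("side","s8",(280,130,480,280),4)
for h in (0,.05,.1): print(proj(sd,[.41,.235,h]))
E
```

```text
time_s: 11.15
position: [0.405, 0.1638, 0.0831]
tool_rot: [[-0.001, 1.0, 0.004], [1.0, 0.001, 0.0], [0.0, 0.004, -1.0]]
ft_force: [0.7, -0.7, 0.7]
grip_width: 0.0641
[0.405  0.1638 0.0832] [-0.9632 -0.3666  0.1229]
[279.4647 244.8791] [280.9117 298.5644]
[374.4576 216.9607]
[377.7236 201.395 ]
[381.2139 184.7598]
```

View pics/w8.png

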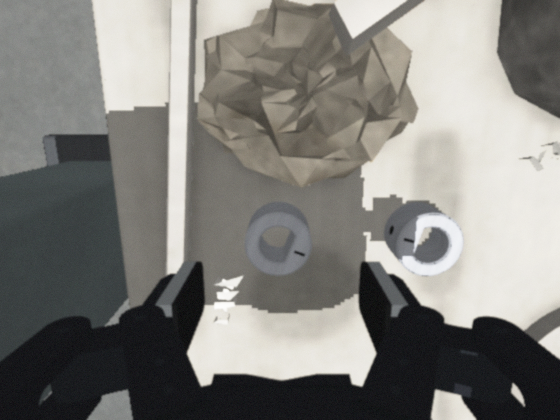

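View pics/s8.png

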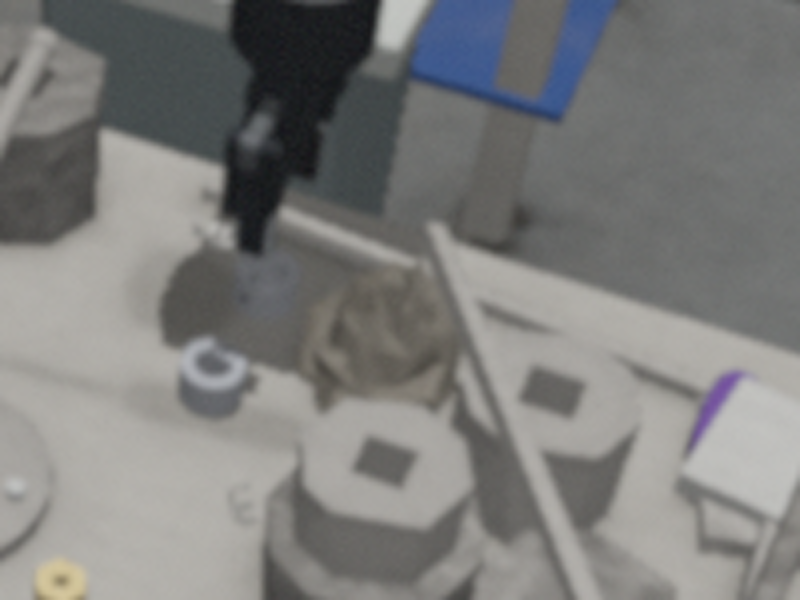

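The rock is about 5 cm high, low enough for the hand. Collar A's top face is centred at (279,245), as predicted. Descend and grip.

```bash
python3 -m pendant '[[[0,0,0.3],[0,0,0]],[[0,0,0.27],[0,0,0]],[[0,0,0],[0,0,0]],[[0,0,0],[0,0,0]]]'; python3 -m pendant '[[[0,0,0],[0,0,0]],[[0,0,0],[0,0,0]],[[0,0,0],[0,0,0]],[[0,0,0],[0,0,0]],[[0,0,0],[0,0,0]]]' -1 50;  python3 -m pendant '[[[0,0,-0.3],[0,0,0]],[[0,0,-0.3],[0,0,0]],[[0,0,0],[0,0,0]],[[0,0,0],[0,0,0]]]'; python3 - <<'E'
from h import *
d=shot("wrist","w9");s=env.observe(); print(s["position"],s["ft_force"],s["grip_width"])
np.savez("w9.npz",**d)
E
```

```text
time_s: 11.75
position: [0.4043, 0.1638, 0.0253]
tool_rot: [[-0.001, 1.0, 0.002], [1.0, 0.001, 0.0], [0.0, 0.002, -1.0]]
ft_force: [-0.4, -0.0, -0.2]
grip_width: 0.0643
time_s: 12.38
position: [0.4039, 0.1637, 0.0251]
tool_rot: [[-0.002, 1.0, 0.002], [1.0, 0.002, 0.0], [0.0, 0.002, -1.0]]
ft_force: [-2.1, -0.3, 11.5]
grip_width: 0.035
time_s: 12.88
position: [0.4031, 0.1636, 0.0835]
tool_rot: [[-0.001, 1.0, -0.001], [1.0, 0.001, -0.0], [-0.0, -0.001, -1.0]]
ft_force: [-0.3, 0.1, -0.9]
grip_width: 0.0345
[0.403  0.1636 0.0832] [ 0.4922  0.5157 -0.5776] 0.035029773795698875
```

View pics/w9.png

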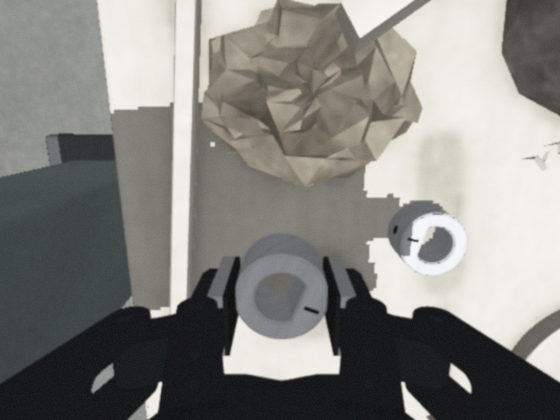

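```bash
python3 - <<'E'
from h import *
d=dict(np.load("w9.npz")); im=d["image"][:,:,::-1]
cv2.imwrite("pics/g9.png",cv2.resize(im[225:345,222:342],None,fx=5,fy=5,interpolation=cv2.INTER_CUBIC))
E
```

```text
(no output)
```

View pics/g9.png

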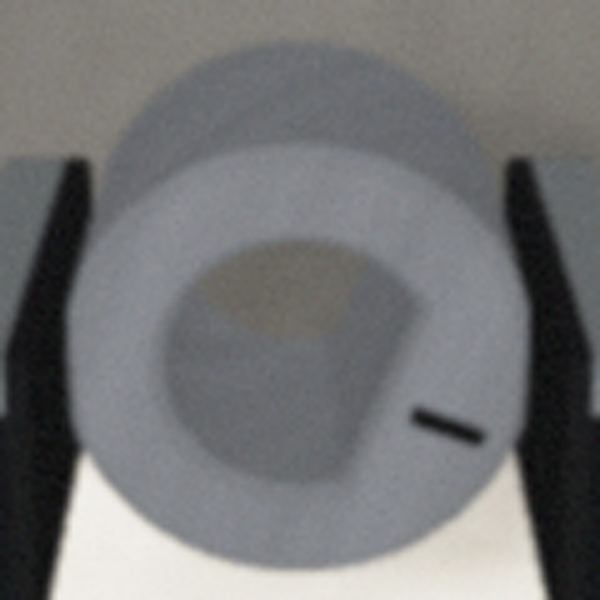

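```bash
python3 - <<'E'
from h import *
d=dict(np.load("w9.npz")); P=lambda x,y:(222+x/5-.4,225+y/5-.4); z=.0841
b=lambda x,y:back(d,*P(x,y),z)
def a(p,q): w=b(*q)-b(*p); return np.degrees(np.arctan2(w[1],w[0]))
c=(b(66,330)+b(532,330))/2; t=(b(299,143)+b(299,572))/2
print(c,t,np.linalg.norm(b(66,330)-b(532,330)),np.linalg.norm(b(299,143)-b(299,572)))
print(a((413,412),(485,440)),a((425,300),(350,480))+90,a((299,357),(449,426)))
E
```

```text
[0.4033 0.1672 0.0841] [0.4033 0.1643 0.0841] 0.034409405720242314 0.035307801111415106
-23.275362542950006 -19.774459004671044 -26.936202382115212
```

The grip is good: the collar is centred within about 1 mm of the TCP, groove ≈ -23.5°. Carry it high over the bar to post 1.

```bash
python3 -m pendant '[[[0,0,-0.4],[0,0,0]],[[0,0,-0.5],[0,0,0]],[[0,0,-0.5],[0,0,0]],[[0,0,-0.5],[0,0,0]],[[-0.3,0.1,0],[0,0,0.005]],[[-0.45,0.2,0],[0,0,0.005]],[[-0.45,0.3,0],[0,0,0]],[[-0.45,0.3,0],[0,0,0]],[[-0.45,0.23,0],[0,0,0]],[[0,0,0],[0,0,0]],[[0,0,0.5],[0,0,0]],[[0,0,0.5],[0,0,0]],[[0,0,0.4],[0,0,0]],[[0,0,0],[0,0,0]],[[0,0,0],[0,0,0]]]'; python3 - <<'E'
from h import *
d=shot("wrist","w10");s=env.observe(); print(s["position"],s["ft_force"],s["grip_width"])
np.savez("w10.npz",**d)
E
```

```text
time_s: 14.8
position: [0.5148, -0.0475, 0.1351]
tool_rot: [[0.014, 1.0, 0.002], [1.0, -0.014, -0.0], [-0.0, 0.002, -1.0]]
ft_force: [0.8, 0.6, 0.1]
grip_width: 0.0343
[ 0.515  -0.0476  0.1355] [ 0.6333 -0.0507 -0.4664] 0.03445983523467814
```

View pics/w10.png

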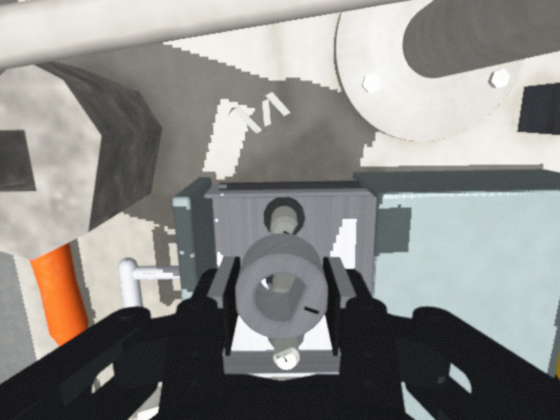

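```bash
python3 - <<'E'
from h import *
d=dict(np.load("w10.npz")); im=d["image"][:,:,::-1]
print(proj(d,[.5166,-.0499,.02]),proj(d,[.518,-.096,.02]))
cv2.imwrite("pics/g10.png",cv2.resize(im[190:310,225:345],None,fx=5,fy=5,interpolation=cv2.INTER_CUBIC))
E
```

```text
[283.3901 217.9941] [286.1551 279.815 ]
```

View pics/g10.png

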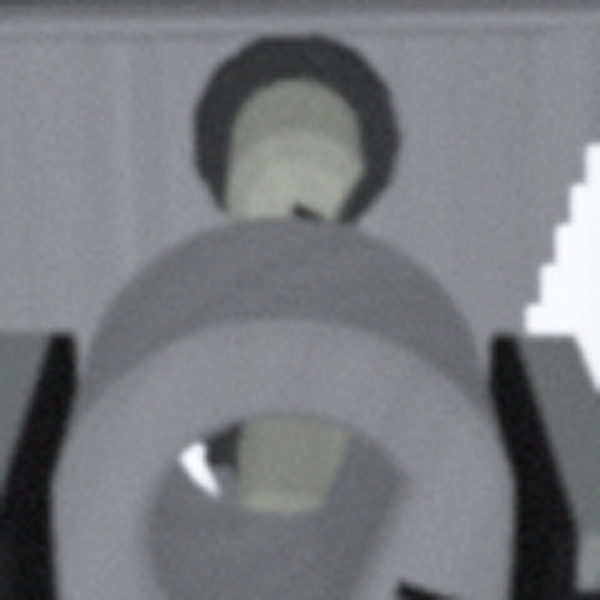

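```bash
python3 -m pendant '[[[-0.027,0.017,0.2],[0,0,0]],[[0,0,0.25],[0,0,0]],[[0,0,0.08],[0,0,0]],[[0,0,0],[0,0,0]],[[0,0,0],[0,0,0]]]'; python3 - <<'E'
from h import *
d=shot("wrist","w11",(200,170,360,330),3.7);s=env.observe(); print(s["position"],s["ft_force"],s["grip_width"])
shot("side","s11",(150,100,300,220),5)
E
```

```text
time_s: 15.48
position: [0.5165, -0.0505, 0.0821]
tool_rot: [[0.014, 1.0, 0.002], [1.0, -0.014, -0.001], [-0.001, 0.002, -1.0]]
ft_force: [0.2, 0.3, -0.6]
grip_width: 0.0345
[ 0.5164 -0.0505  0.0819] [-0.7909 -0.2292 -0.313 ] 0.03427072701054559
```

View pics/w11.png

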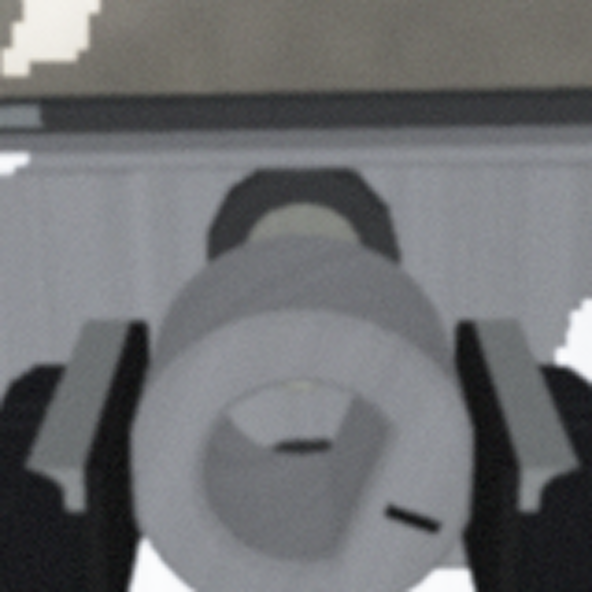

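View pics/s11.png

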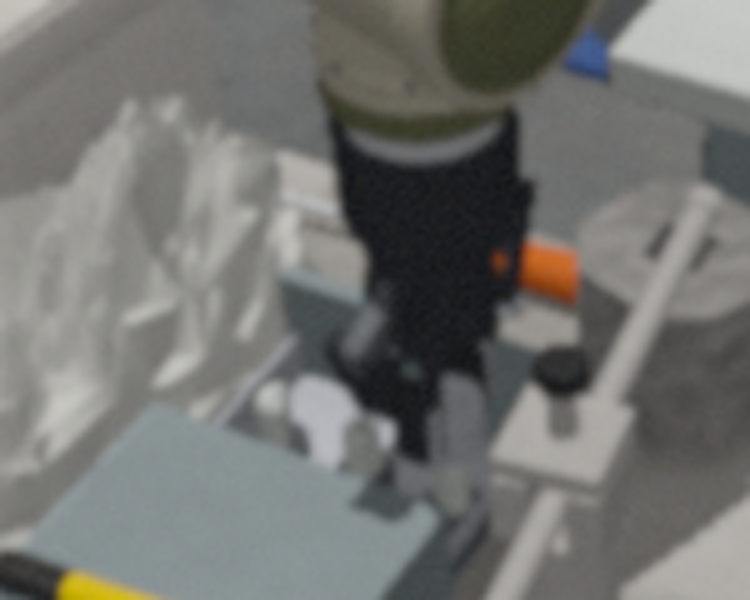

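Lateral alignment looks good: shoulder centre column 304, collar centre 302 in the crop. Lower gently onto the taper.

```bash
python3 -m pendant '[[[0,0.002,0.05],[0,0,0]],[[0,0,0.04],[0,0,0]],[[0,0,0.03],[0,0,0]],[[0,0,0.02],[0,0,0]],[[0,0,0],[0,0,0]]]'
```

```text
time_s: 16.2
position: [0.5161, -0.0504, 0.0668]
tool_rot: [[0.014, 1.0, -0.0], [1.0, -0.014, 0.0], [0.0, -0.0, -1.0]]
ft_force: [-1.1, 0.5, -1.4]
grip_width: 0.0346
```

```bash
python3 -m pendant '[[[0,0,0.05],[0,0,0]],[[0,0,0.05],[0,0,0]],[[0,0,0.05],[0,0,0]],[[0,0,0.03],[0,0,0]],[[0,0,0.01],[0,0,0]],[[0,0,0],[0,0,0]]]'
```

```text
time_s: 16.95
position: [0.5161, -0.0504, 0.0479]
tool_rot: [[0.014, 1.0, 0.0], [1.0, -0.014, 0.0], [0.0, 0.0, -1.0]]
ft_force: [-0.7, 1.0, -0.4]
grip_width: 0.0344
```

```bash
python3 -m pendant '[[[0,0,0.015],[0,0,0]],[[0,0,0.01],[0,0,0]],[[0,0,0.005],[0,0,0]],[[0,0,0],[0,0,0]]]'
```

```text
time_s: 17.45
position: [0.5161, -0.0504, 0.0451]
tool_rot: [[0.014, 1.0, 0.0], [1.0, -0.014, -0.0], [-0.0, 0.0, -1.0]]
ft_force: [-0.9, 0.3, 3.1]
grip_width: 0.0348
```

Contact at exactly the expected height. Release to 60 mm, lift, and check.

```bash
python3 -m pendant '[[[0,0,0],[0,0,0]],[[0,0,0],[0,0,0]],[[0,0,0],[0,0,0]],[[0,0,-0.2],[0,0,0]],[[0,0,-0.4],[0,0,0]],[[-0.2,0,-0.4],[0,0,0]],[[0,0,0],[0,0,0]],[[0,0,0],[0,0,0]]]' 0.4; python3 - <<'E'
from h import *
d=shot("wrist","w12");s=env.observe(); print(s["position"],s["ft_force"],s["grip_width"])
np.savez("w12.npz",**d)
E
```

```text
time_s: 18.45
position: [0.5154, -0.0701, 0.1442]
tool_rot: [[0.015, 1.0, -0.001], [1.0, -0.015, 0.001], [0.001, -0.001, -1.0]]
ft_force: [-0.3, -0.2, 0.1]
grip_width: 0.0595
[ 0.5153 -0.0699  0.1438] [-0.1007  1.0733 -1.1098] 0.05964554518805037
```

View pics/w12.png

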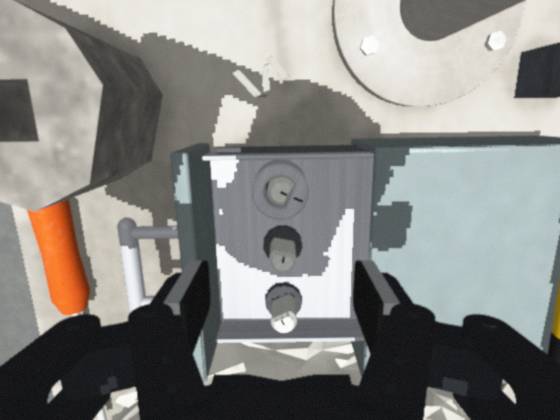

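Collar A sits on post 1 at (280,190) with its groove in line with the post's mark. I'll re-measure post 2 while it is in view.

```bash
python3 - <<'E'
from h import *
d=dict(np.load("w12.npz")); im=d["image"][:,:,::-1]
cv2.imwrite("pics/p12.png",cv2.resize(im[160:280,250:320],None,fx=5,fy=5,interpolation=cv2.INTER_CUBIC))
E
```

```text
(no output)
```

View pics/p12.png

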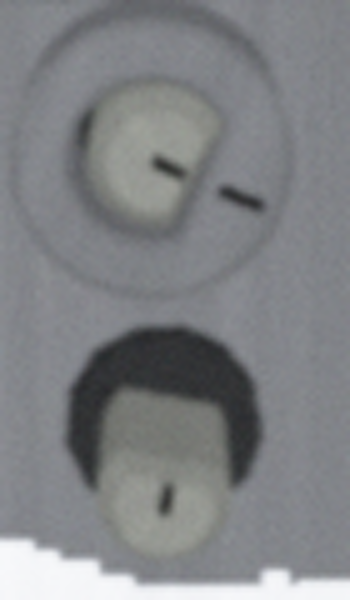

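```bash
python3 - <<'E'
from h import *
d=dict(np.load("w12.npz")); b=lambda x,y,z:back(d,250+x/5-.4,160+y/5-.4,z)
def a(p,q,z): w=b(*q,z)-b(*p,z); return np.degrees(np.arctan2(w[1],w[0]))
print("shoulder",b(165,423,.02),"markstart",b(165,515,.049),"p1 markstart",b(154,160,.049),"collar",b(152,160,.046))
print(a((120,385),(222,405),.02)+90,a((165.5,515),(170,484),.049))
E
```

```text
shoulder [ 0.5161 -0.0948  0.02  ] markstart [ 0.516  -0.0966  0.049 ] p1 markstart [ 0.5153 -0.0498  0.049 ] collar [ 0.515  -0.0504  0.046 ]
77.44589757219242 81.54605415264145
```

Post 2 ≈ (0.5176, -0.0958), flat ≈ 79.5°. Back to collar B, turning the jaws to yaw ≈ 86° so they'll lie along x at the post.

```bash
python3 -m pendant '[[[0,0,-0.5],[0,0,0]],[[0,0,-0.5],[0,0,0]],[[0.1,-0.1,-0.4],[0,0,0]],[[0.5,-0.2,0],[0,0,0]],[[0.5,-0.05,0],[0,0,0]],[[0.5,0,0],[0,0,0]],[[0.5,0,0],[0,0,0]],[[0.24,0,0],[0,0,-0.107]],[[0,0,0],[0,0,-0.107]],[[0,0,0],[0,0,-0.107]],[[0,0,0],[0,0,-0.107]],[[0,0,0],[0,0,-0.107]],[[0,0,0],[0,0,-0.107]],[[0,0,0],[0,0,-0.107]],[[0,0,0.4],[0,0,-0.107]],[[0,0,0.4],[0,0,-0.107]],[[0,0,0.4],[0,0,0]],[[0,0,0],[0,0,0]],[[0,0,0],[0,0,0]]]' 0.5; python3 - <<'E'
from h import *
d=shot("wrist","w13");s=env.observe(); print(s["position"],s["tool_rot"],s["grip_width"])
np.savez("w13.npz",**d)
print(proj(d,[.4844,.1633,.026]))
E
```

```text
time_s: 20.88
position: [0.4847, 0.1643, 0.1658]
tool_rot: [[-0.997, 0.072, 0.001], [0.072, 0.997, 0.0], [-0.001, 0.0, -1.0]]
ft_force: [0.7, -0.1, 1.0]
grip_width: 0.0642
[0.4849 0.1643 0.1662] [[-0.9974  0.0724  0.0022]
 [ 0.0724  0.9974  0.0002]
 [-0.0022  0.0004 -1.    ]] 0.06423857230719726
[280.4962 205.7673]
```

View pics/w13.png

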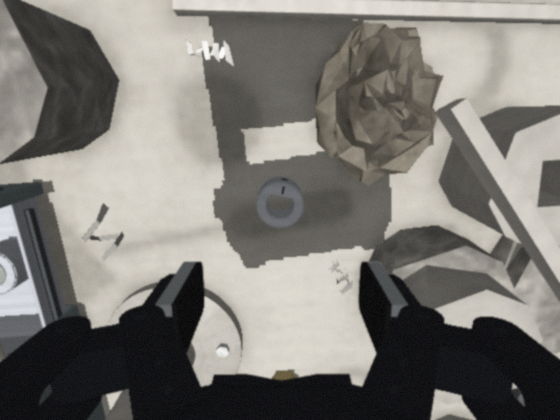

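```bash
python3 - <<'E'
from h import *
d=dict(np.load("w13.npz")); im=d["image"][:,:,::-1]
c=cv2.resize(im[172:236,248:312],None,fx=9,fy=9,interpolation=cv2.INTER_CUBIC)
cv2.imwrite("pics/p13.png",cv2.convertScaleAbs(c,alpha=1.5))
E
```

```text
(no output)
```

View pics/p13.png

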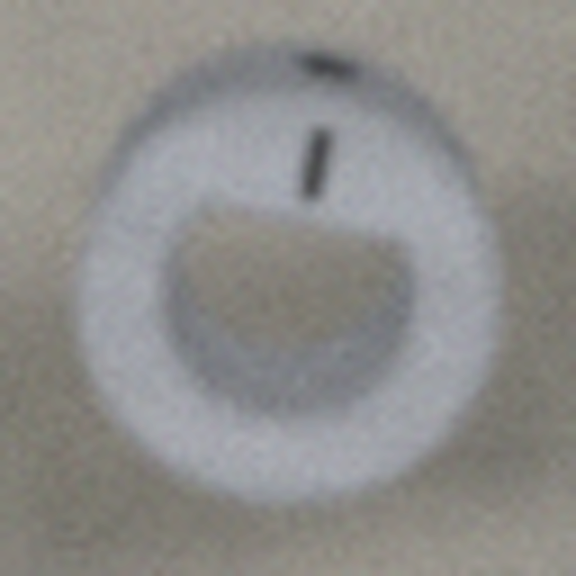

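```bash
python3 - <<'E'
from h import *
d=dict(np.load("w13.npz")); b=lambda x,y:back(d,248+x/9-.45,172+y/9-.45,.026)
def a(p,q): w=b(*q)-b(*p); return np.degrees(np.arctan2(w[1],w[0]))
print(b(291,295),a((311,197),(323,130)),a((291,295),(317,165)),a((205,200),(405,242))+90)
E
```

```text
[0.4833 0.1629 0.026 ] 165.94232974003617 164.80843686896395 163.70300170289713
```

```bash
python3 -m pendant '[[[0.013,-0.012,0.4],[0,0,0]],[[0,0,0.4],[0,0,0]],[[0,0,0.35],[0,0,0]],[[0,0,0.25],[0,0,0]],[[0,0,0],[0,0,0]],[[0,0,0],[0,0,0]]]'; python3 -m pendant '[[[0,0,0],[0,0,0]],[[0,0,0],[0,0,0]],[[0,0,0],[0,0,0]],[[0,0,0],[0,0,0]],[[0,0,0],[0,0,0]]]' -1 50;  python3 -m pendant '[[[0,0,-0.3],[0,0,0]],[[0,0,-0.3],[0,0,0]],[[0,0,0],[0,0,0]],[[0,0,0],[0,0,0]]]'; python3 - <<'E'
from h import *
d=shot("wrist","w14",(222,225,342,345),5);s=env.observe(); print(s["position"],s["ft_force"],s["grip_width"])
np.savez("w14.npz",**d)
E
```

```text
time_s: 21.68
position: [0.4838, 0.1632, 0.0264]
tool_rot: [[-0.997, 0.072, 0.003], [0.072, 0.997, 0.0], [-0.003, 0.0, -1.0]]
ft_force: [0.0, -0.5, -0.3]
grip_width: 0.064
time_s: 22.3
position: [0.4834, 0.1631, 0.0263]
tool_rot: [[-0.997, 0.073, 0.002], [0.073, 0.997, 0.0], [-0.002, 0.001, -1.0]]
ft_force: [-2.0, -0.1, 10.2]
grip_width: 0.0343
time_s: 22.8
position: [0.4824, 0.1629, 0.0844]
tool_rot: [[-0.997, 0.072, -0.001], [0.072, 0.997, -0.0], [0.001, -0.0, -1.0]]
ft_force: [-0.7, -0.4, -1.2]
grip_width: 0.0348
[0.4823 0.1629 0.0841] [-0.1187  1.0636 -1.9765] 0.03466928303130385
```

View pics/w14.png

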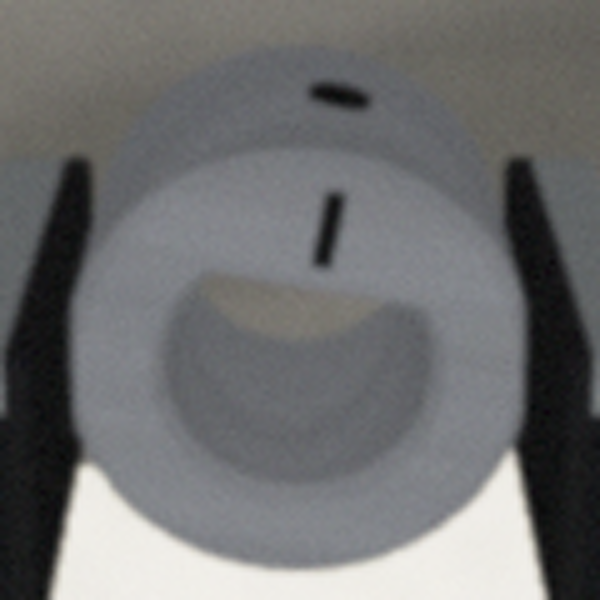

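```bash
python3 - <<'E'
from h import *
d=dict(np.load("w14.npz")); b=lambda x,y:back(d,222+x/5-.4,225+y/5-.4,.0838)
def a(p,q): w=b(*q)-b(*p); return np.degrees(np.arctan2(w[1],w[0]))
c=(b(297.5,148)+b(297.5,570))/2
R=np.array([[-.997,.072,0],[.072,.997,0],[0,0,-1]])
print(c,R.T@(c-[.4823,.1629,.0841]),a((321,265),(335,194)),a((297.5,359),(328,229)),a((210,272),(400,303))+90)
E
```

```text
[0.482  0.1625 0.0838] [ 0.0002 -0.0004  0.0003] 165.77379595575275 163.86835628683912 165.731718852036
```

Grip good, groove at 165.3° with jaw yaw 85.9°. Turning the tool by +85.9° brings it to about 79.4°. Lift, turn, and carry to post 2.

```bash
python3 -m pendant '[[[0,0,-0.4],[0,0,0]],[[0,0,-0.5],[0,0,0]],[[0,0,-0.5],[0,0,0.106]],[[0,0,-0.5],[0,0,0.106]],[[0,0,-0.1],[0,0,0.106]],[[0,0,0],[0,0,0.106]],[[0,0,0],[0,0,0.106]],[[0,0,0],[0,0,0.106]],[[0,0,0],[0,0,0.106]],[[0,0,0],[0,0,0.106]],[[0,0,0],[0,0,0.106]],[[0,0,0],[0,0,0]],[[0,0,0],[0,0,0]]]';  python3 -m pendant '[[[-0.3,0,0],[0,0,0]],[[-0.5,0,0],[0,0,0]],[[-0.5,0.1,0],[0,0,0]],[[-0.5,0.1,0],[0,0,0]],[[-0.5,0.1,0],[0,0,0]],[[-0.29,0.05,0],[0,0,0]],[[0,0,0.5],[0,0,0]],[[0,0,0.5],[0,0,0]],[[0,0,0.5],[0,0,0]],[[0,0,0],[0,0,0]],[[0,0,0],[0,0,0]]]'; python3 - <<'E'
from h import *
d=shot("wrist","w15",(200,170,360,330),3.7);s=env.observe(); print(s["position"],s["ft_force"],s["grip_width"],s["tool_rot"])
np.savez("w15.npz",**d)
E
```

```text
time_s: 24.48
position: [0.4828, 0.163, 0.2843]
tool_rot: [[-0.003, 1.0, -0.001], [1.0, 0.003, -0.0], [-0.0, -0.001, -1.0]]
ft_force: [-1.1, -0.3, -2.1]
grip_width: 0.0347
time_s: 25.85
position: [0.5187, -0.0964, 0.1367]
tool_rot: [[-0.001, 1.0, 0.002], [1.0, 0.001, -0.001], [-0.001, 0.002, -1.0]]
ft_force: [-0.4, 0.4, -0.8]
grip_width: 0.0347
[ 0.5188 -0.0964  0.1371] [-0.1685 -0.0708 -1.635 ] 0.03473881018041862 [[-0.0006  1.      0.0035]
 [ 1.      0.0006 -0.0015]
 [-0.0016  0.0035 -1.    ]]
```

View pics/w15.png

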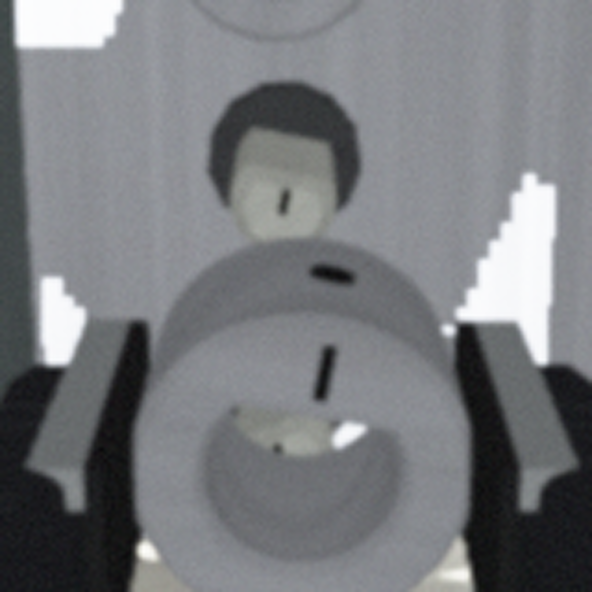

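```bash
python3 - <<'E'
from h import *
d=dict(np.load("w15.npz")); b=lambda x,y,z:back(d,200+x/3.7-.4,170+y/3.7-.4,z)
print("shoulder",b(284,156,.02),"r",np.linalg.norm(b(360,156,.02)-b(208,156,.02))/2,"mark",b(282,213,.049),b(287,190,.049))
w=b(287,190,.049)-b(281.5,213,.049);print(np.degrees(np.arctan2(w[1],w[0])))
w=b(331,138,.02)-b(250,127,.02);print(np.degrees(np.arctan2(w[1],w[0]))+90)
E
```

```text
shoulder [ 0.5158 -0.0949  0.02  ] r 0.014017334175511386 mark [ 0.5158 -0.0966  0.049 ] [ 0.5166 -0.0927  0.049 ]
76.97349768720707
82.01215770522626
```

```bash
python3 -m pendant '[[[0.005,-0.021,0.2],[0,0,0]],[[0,0,0.2],[0,0,0]],[[0,0,0.13],[0,0,0]],[[0,0,0],[0,0,0]],[[0,0,0],[0,0,0]]]'; python3 - <<'E'
from h import *
d=shot("wrist","w16",(200,170,360,330),3.7);s=env.observe(); print(s["position"],s["ft_force"],s["grip_width"])
np.savez("w16.npz",**d)
E
```

```text
time_s: 26.52
position: [0.5162, -0.0957, 0.0829]
tool_rot: [[0.0, 1.0, 0.002], [1.0, -0.0, -0.001], [-0.001, 0.002, -1.0]]
ft_force: [-0.2, -0.5, -1.0]
grip_width: 0.0345
[ 0.5162 -0.0957  0.0829] [-0.1682  0.6743 -0.9622] 0.034669494380774844
```

View pics/w16.png

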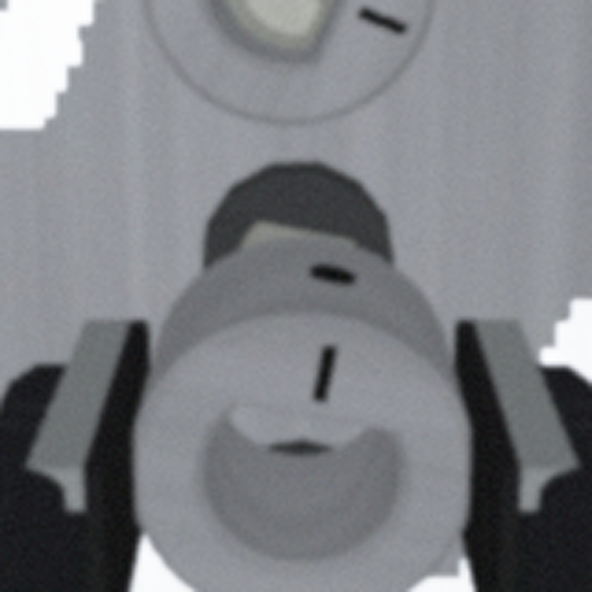

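```bash
python3 - <<'E'
from h import *
d=dict(np.load("w16.npz")); b=lambda x,y,z:back(d,200+x/3.7-.4,170+y/3.7-.4,z)
r=np.linalg.norm(b(391,250,.02)-b(205,250,.02))/2
print(r, b(298,255,.02), b(298,162,.02)-[0,.0145,0], "collar",b(302,440,.0826))
E
```

```text
0.013550003230306721 [ 0.5159 -0.0944  0.02  ] [ 0.5159 -0.0948  0.02  ] collar [ 0.5163 -0.0918  0.0826]
```

```bash
python3 -m pendant '[[[0.005,-0.002,0.05],[0,0,0]],[[0,0,0.04],[0,0,0]],[[0,0,0.03],[0,0,0]],[[0,0,0.03],[0,0,0]],[[0,0,0],[0,0,0]]]'
```

```text
time_s: 27.2
position: [0.5154, -0.095, 0.0667]
tool_rot: [[0.0, 1.0, -0.0], [1.0, -0.0, 0.0], [0.0, -0.0, -1.0]]
ft_force: [-0.4, 0.1, -0.8]
grip_width: 0.035
```

```bash
python3 -m pendant '[[[0,0,0.05],[0,0,0]],[[0,0,0.05],[0,0,0]],[[0,0,0.05],[0,0,0]],[[0,0,0.03],[0,0,0]],[[0,0,0.015],[0,0,0]],[[0,0,0.01],[0,0,0]],[[0,0,0],[0,0,0]]]'
```

```text
time_s: 28.08
position: [0.5155, -0.095, 0.0465]
tool_rot: [[0.0, 1.0, 0.0], [1.0, -0.0, -0.0], [-0.0, 0.0, -1.0]]
ft_force: [-0.1, 0.9, -2.0]
grip_width: 0.0344
```

Almost seated. One millimetre more, then release, lift, and look.

```bash
python3 -m pendant '[[[0,0,0.006],[0,0,0]],[[0,0,0.004],[0,0,0]],[[0,0,0],[0,0,0]]]'; python3 -m pendant '[[[0,0,0],[0,0,0]],[[0,0,0],[0,0,0]],[[0,0,0],[0,0,0]],[[0,0,-0.2],[0,0,0]],[[0,0,-0.4],[0,0,0]],[[0,0,-0.4],[0,0,0]],[[0,0,0],[0,0,0]],[[0,0,0],[0,0,0]]]' 0.4; python3 - <<'E'
from h import *
d=shot("wrist","w17");s=env.observe(); print(s["position"],s["ft_force"],s["grip_width"])
np.savez("w17.npz",**d)
E
```

```text
time_s: 28.45
position: [0.5158, -0.0951, 0.0463]
tool_rot: [[0.0, 1.0, 0.001], [1.0, -0.0, -0.0], [-0.0, 0.001, -1.0]]
ft_force: [-1.7, 1.5, 7.3]
grip_width: 0.0348
time_s: 29.45
position: [0.5151, -0.0949, 0.1447]
tool_rot: [[0.0, 1.0, -0.001], [1.0, -0.0, 0.0], [0.0, -0.001, -1.0]]
ft_force: [-0.2, -0.4, -0.2]
grip_width: 0.0599
[ 0.5149 -0.0948  0.1443] [-0.2424 -0.3362 -0.7247] 0.06001547423896931
```

View pics/w17.png

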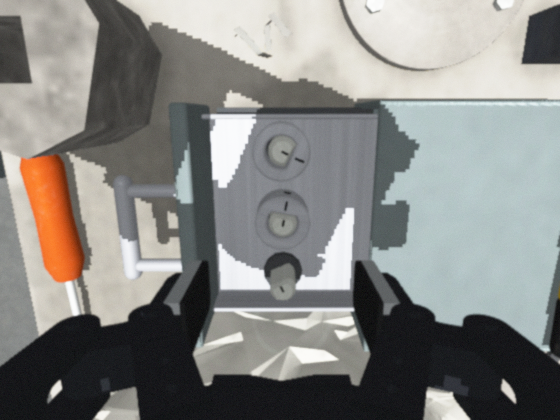

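Both collars are home with grooves in line with the post marks: (282,150) and (283,220). Now I locate the handle bar at (128,228) and grip it again.

```bash
python3 - <<'E'
from h import *
d=dict(np.load("w17.npz"))
for p in ((123,182),(128,228),(132,274)): print(back(d,*p,.059))
E
```

```text
[ 0.4232 -0.0668  0.059 ]
[ 0.423  -0.0948  0.059 ]
[ 0.4221 -0.1249  0.059 ]
```

```bash
python3 -m pendant '[[[0,-0.4,0],[0,0,-0.013]],[[-0.02,-0.527,0],[0,0,0]],[[0,0,0],[0,0,0]],[[0,0,0.3],[0,0,0]],[[0,0,0],[0,0,0]],[[0,0,0],[0,0,0]]]' -0.29; python3 - <<'E'
from h import *
d=shot("wrist","w18");s=env.observe(); print(s["position"],s["ft_force"],s["grip_width"])
for v in (180,230): print(proj(d,[.4222,-.0975,.056]))
E
```

```text
time_s: 30.25
position: [0.4234, -0.0982, 0.1157]
tool_rot: [[-0.02, 1.0, 0.0], [1.0, 0.02, 0.0], [0.0, 0.0, -1.0]]
ft_force: [-0.0, 0.4, 0.9]
grip_width: 0.0303
[ 0.4235 -0.0982  0.1159] [-0.4986 -0.1867  0.4559] 0.03016631662006447
[278.7502 241.7393]
[278.7502 241.7393]
```

View pics/w18.png

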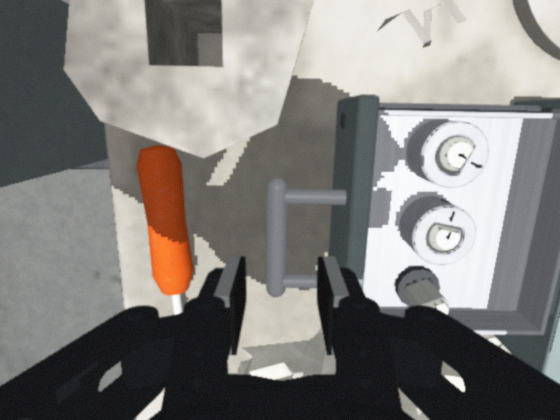

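The bar at column 277 is 2 mm off the jaw centre (281). I'll correct that, descend and grip.

```bash
python3 -m pendant '[[[0,-0.018,0.3],[0,0,0]],[[0,0,0.3],[0,0,0]],[[0,0,0],[0,0,0]],[[0,0,0],[0,0,0]]]'; python3 -m pendant '[[[0,0,0],[0,0,0]],[[0,0,0],[0,0,0]],[[0,0,0],[0,0,0]],[[0,0,0],[0,0,0]]]' -1 40;  python3 -m pendant '[[[0,0.08,0],[0,0,0]],[[0,0.15,0],[0,0,0]],[[0,0.15,0],[0,0,0]],[[0,0.15,0],[0,0,0]],[[0,0.15,0],[0,0,0]],[[0,0.12,0],[0,0,0]],[[0,0.05,0],[0,0,0]],[[0,0.02,0],[0,0,0]],[[0,0,0],[0,0,0]],[[0,0,0],[0,0,0]]]'
```

```text
time_s: 30.8
position: [0.4217, -0.0984, 0.0565]
tool_rot: [[-0.02, 1.0, 0.001], [1.0, 0.02, -0.001], [-0.001, 0.001, -1.0]]
ft_force: [-0.1, 0.9, 0.0]
grip_width: 0.0302
time_s: 31.3
position: [0.4215, -0.0984, 0.0565]
tool_rot: [[-0.02, 1.0, 0.002], [1.0, 0.02, -0.001], [-0.001, 0.002, -1.0]]
ft_force: [-1.2, -0.4, 7.2]
grip_width: 0.0095
time_s: 32.55
position: [0.5091, -0.0981, 0.0566]
tool_rot: [[-0.02, 1.0, 0.003], [1.0, 0.02, -0.004], [-0.004, 0.003, -1.0]]
ft_force: [0.7, -9.0, 0.6]
grip_width: 0.0093
```

Not yet against the housing. Push a few mm more until the force rises.

```bash
python3 -m pendant '[[[0.01,0.02,0],[0,0,0]],[[0,0.02,0],[0,0,0]],[[0,0,0],[0,0,0]],[[0,0,0],[0,0,0]]]'
```

```text
time_s: 33.05
position: [0.5132, -0.098, 0.0566]
tool_rot: [[-0.02, 1.0, 0.004], [1.0, 0.02, -0.005], [-0.005, 0.004, -1.0]]
ft_force: [0.2, -13.8, -1.4]
grip_width: 0.0096
```

```bash
python3 -m pendant '[[[0.02,0.02,0],[0,0,0]],[[0.01,0.02,0],[0,0,0]],[[0,0,0],[0,0,0]],[[0,0,0],[0,0,0]]]'; python3 - <<'E'
from h import *
d=shot("wrist","w19");s=env.observe(); print(s["position"],s["ft_force"],s["grip_width"])
E
```

```text
time_s: 33.55
position: [0.5179, -0.0978, 0.0566]
tool_rot: [[-0.02, 1.0, 0.005], [1.0, 0.02, -0.01], [-0.01, 0.005, -1.0]]
ft_force: [-0.1, -31.2, -5.8]
grip_width: 0.0098
[ 0.5179 -0.0978  0.0566] [ -0.23   -31.1621  -7.0992] 0.009671321455179589
```

View pics/w19.png

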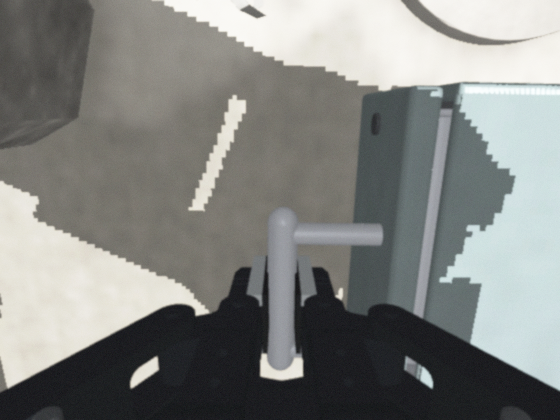

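The lateral force is my own y-shift, so I'll take that back. The light gap strip shows the drawer started slightly ajar, so the shut position lies deeper. Keep pushing.

```bash
python3 -m pendant '[[[-0.045,0,0],[0,0,0]],[[0,0.02,0],[0,0,0]],[[0,0.02,0],[0,0,0]],[[0,0,0],[0,0,0]],[[0,0,0],[0,0,0]]]'
```

```text
time_s: 34.22
position: [0.5207, -0.0981, 0.0566]
tool_rot: [[-0.02, 1.0, 0.002], [1.0, 0.02, -0.003], [-0.003, 0.002, -1.0]]
ft_force: [-0.7, -9.0, 2.9]
grip_width: 0.0094
```

```bash
python3 -m pendant '[[[-0.01,0.03,0],[0,0,0]],[[0,0,0],[0,0,0]],[[0,0,0],[0,0,0]]]';python3 -m pendant '[[[0,0.03,0],[0,0,0]],[[0,0,0],[0,0,0]],[[0,0,0],[0,0,0]]]'
```

```text
time_s: 34.6
position: [0.5208, -0.0981, 0.0565]
tool_rot: [[-0.021, 1.0, -0.005], [1.0, 0.021, -0.001], [-0.001, -0.005, -1.0]]
ft_force: [-14.3, -6.9, 13.4]
grip_width: 0.009
time_s: 34.98
position: [0.521, -0.098, 0.0564]
tool_rot: [[-0.021, 1.0, -0.012], [1.0, 0.021, -0.001], [-0.001, -0.012, -1.0]]
ft_force: [-29.0, -10.8, 22.3]
grip_width: 0.0096
```

That is a firm stop at x=0.521, a total travel of 99.5 mm, so the drawer is shut. Ease the load, release, lift and check.

```bash
python3 -m pendant '[[[0,-0.055,0],[0,0,0]],[[0,0,0],[0,0,0]]]'; python3 -m pendant '[[[0,0,0],[0,0,0]],[[0,0,0],[0,0,0]],[[0,0,0],[0,0,0]],[[0,0,-0.3],[0,0,0]],[[0,0,-0.5],[0,0,0]],[[0,-0.2,-0.5],[0,0,0]],[[0,-0.3,-0.4],[0,0,0]],[[0,0,0],[0,0,0]],[[0,0,0],[0,0,0]]]' -0.29;python3 - <<'E'
from h import *
d=shot("wrist","w20");s=env.observe(); print(s["position"],s["ft_force"],s["grip_width"])
for v in (1,): print(proj(d,[.521,-.098,.056]))
np.savez("w20.npz",**d); shot("side","s20")
shot("top","t20")
E
```

```text
time_s: 35.22
position: [0.5206, -0.0981, 0.0566]
tool_rot: [[-0.02, 1.0, 0.001], [1.0, 0.02, -0.001], [-0.001, 0.001, -1.0]]
ft_force: [-2.3, -3.8, 6.6]
grip_width: 0.0095
time_s: 36.35
position: [0.4705, -0.0985, 0.2248]
tool_rot: [[-0.02, 1.0, -0.001], [1.0, 0.02, 0.0], [0.0, -0.001, -1.0]]
ft_force: [0.3, 0.0, 0.2]
grip_width: 0.0301
[ 0.4705 -0.0984  0.2243] [ 0.8568 -0.3351 -0.3242] 0.03036844802123182
[342.5459 197.6523]
```

View pics/w20.png

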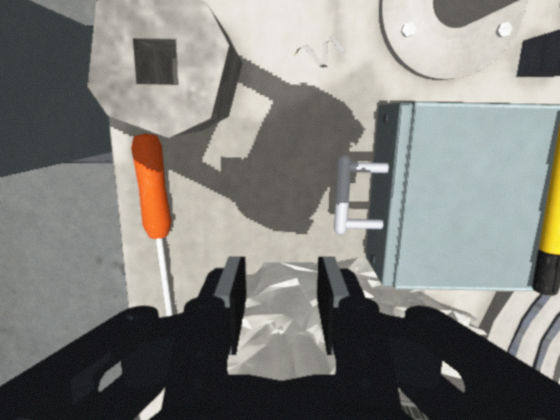

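View pics/s20.png

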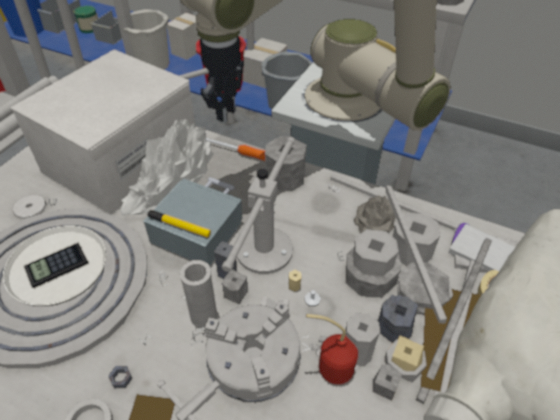

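View pics/t20.png

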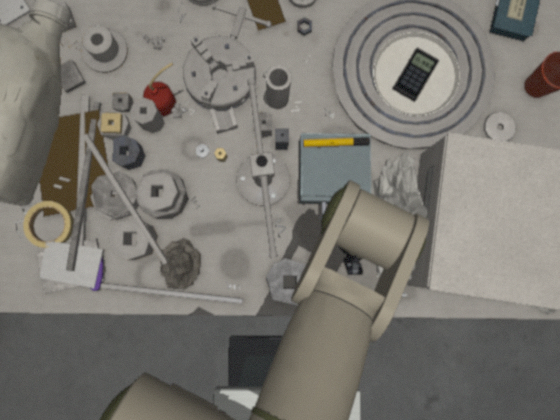

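The drawer front is flush with the housing, with no gap strip left. The bench has no collars on it, and the stand-off (220,155) and thumb screw (202,151) are where they started. The hand is clear, so I hand in.

```bash
python3 -c "
from rig import env
print(env.close_job())"
```

```text
the job is handed in; nothing more can be done
None
```

The job is handed in at about 36 s on the robot's clock. Both collars found on the bench are on posts 1 and 2, and the drawer is shut. I saw no third collar in any picture. I have no verdict, since handing in reports none.

**Drawer:** I pulled it by the handle until it stopped. My travel reading at that point was only 91 mm, but the push back covered 99.5 mm before a firm stop at about 29 N. So the drawer started about 1 cm ajar and did reach its out-stop.

**Collars:** Each went over its post without resistance and met the shoulder at the height expected. The wrist picture showed each collar's groove in line with its post's mark. I did not use post 3, because foil rock crowds that side.

**Last checks:**
- The drawer front is flush with the housing, and the gap visible at the start is gone.
- No collars remain on the bench.
- The stand-off and thumb screw are where they started.
- The hand is clear of everything at z = 0.22 m.

**Checks that disagreed:**
- Two estimates of post 2's position differed by 1.6 mm in x, so I went with the later picture, and the collar fitted.
- While pushing the drawer shut, a sideways force of 31 N built up from a small y error of mine; I took it out before finishing.
- After the drawer was shut I could not see the collars, so their seating was last confirmed just before the push.

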